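Turn the painted plaques and clip them down to dry

ROBOT

A 7-joint arm with a two-finger parallel gripper is mounted at the origin on the work surface. World frame = base frame: x ahead of the robot, y to its left, z up, the work surface at z = 0. Lengths are in mm, angles in rad, forces in N, time in s.
With the tool pointing down it reaches from about 400 to 850 mm from the base axis. Payload 6.9 kg.
Tool frame: the origin (TCP) lies between the finger pads, 19 mm behind the fingertips; this is the grasp point; z points along the fingers, x is the direction in which the jaws open and shut, and the axes are right-handed (so a half turn about z gives the same grasp; the last joint's range is limited). The gripper opens to 85 mm and grips with 20 to 120 N. Pads are 22 mm wide; open, the fingers measure 114 mm over their backs; the gripper's body (76 mm by 85 mm) begins 54 mm behind the grasp point. The pads swing forward as they close: fully open they stand 13 mm farther back than shut.
Start: joints at [1.286, 0.507, -0.238, 1.5, 0.126, 1.149, -0.155], TCP at [238.05, -577.879, 249.975] pointing down, gripper open.
Joint ranges: [-3.08, 3.08], [-0.24, 2.05], [-1.43, 1.35], [0, 2.5], [-1.52, 4.66], [0.17, 1.96], [-2.89, 2.89]. Speed limits (rad/s): [2.39, 2.39, 3.14, 3.14, 3.14, 3.14, 3.14].

INTERFACE

Orientations are given as a rotation vector (axis times angle).
In Python, from plant import bot gives the robot as it stands. The module is installed in compiled form; this text tells all that it offers.
- The arm moves only by the tool arm_command, never from a script. Its argument "motion" is a list of rows, each a list of 7 numbers: the shift along the world's x, y, z in m, then the turn, a rotation vector about the world's x, y, z in degrees, then the opening, from 0 (shut) to 1 (fully open). A call has 1 to 20 rows; each row is the pose to reach, as a shift and turn from the pose measured when the call began; what a row does not reach only later rows make up. A row lasts 1/8 s, in which the tool goes at most 62.5 mm and 10.7 degrees, less where a joint would pass 70% of its speed; a pose out of reach is approached as far as the arm can. A call with a gripper value outside its range is refused whole. The fingers move at their own pace and stop on an object; "newtons" is the grip in N (left out, the last holds). Time passes only in rows, so rows that repeat a pose let the fingers close. It gives the time, the measured TCP pose, the force and the opening at its end, in the units of the state.
- bot.sense(): the state, without advancing time (a new reading comes with each control period).
- bot.camera(name): name is "scene" or "side" or "wrist"; returns a dict with "frame" (480x640x3 uint8, blue, green, red), "depth" (480x640 float32, mm along the optical axis (not along the pixel's ray), 0 where there is no reading), "fx", "fy", "cx", "cy" (pixels), "rvec" (rotation vector, rad) and "tvec" (3), from world to camera coordinates, as OpenCV has them; the wrist camera has in their place "T_tool_cam" (4x4, takes a point from camera to tool coordinates, whose origin is the TCP and whose axes are the tool frame's). Camera axes: x right, y down, z forward; pixel columns grow to the right and rows downward; lengths in mm; the calibration is good to about 2 mm. A picture is of the moment at which its call begins: read the wrist's pose just before it.
- bot.sign_off(): hands the job in, once; it reports no verdict.
The state is a dict: "time_s": time; "qpos": joint angles; "dq": joint speeds; "effort": joint torques, N m; "tool_pos": TCP position; "eef_rot": TCP orientation; "force": force on the tool from outside, world axes, zero at the start; "ft_torque": the same for the moment, N m; "gripper_width": opening from 0.0 (shut) to 1.0 (fully open).
Only numpy, scipy, OpenCV 4.12 (cv2) and the standard library are available. Lean on these libraries where they do the work, as an engineer would, in place of code of your own. Each camera call takes 0.05 s, during which the arm holds its last target.

TASK

The red side of the wooden plaques is dry. Turn over every plaque so that its bare wooden back faces up, lay it flat, centred and square on the stand it came from, and then fix each one with a spring clip of its own that pinches the plaque and the stand's board together at an edge. Leave the paint jar, the palette and the brush where they are.

Things in the scene. Friction and masses are not known exactly. Their poses are not given: they have to be found in the camera images.
- plaque_a: loose plywood plaque 90 (x) x 56 (y) x 8 mm (z), about 50 g, origin at its centre. The face at +z is painted red with a white heart, the face at -z is bare wood with a small flush hanger plate. At the start it lies red face up on stand_a. May be absent.
- stand_a: fixed drying stand: a board 90 (x) x 44 (y) x 8 mm on a central pillar 30 x 30 mm and a foot 70 x 60 x 10 mm; origin under the foot's centre, z up. Board underside 47 mm, top 55 mm above the origin; its rim is open underneath all round. A plaque centred with its length along x overhangs each long side by 6 mm. Plaque plus board: 16 mm thick.
- clip_a: loose spring clip, 65 g, 85 mm tall, upright on its flat lower jaw. Origin on the underside (where z=0), z up, x the way the mouth opens. Lower jaw: plate x=-18 to +45 mm, 36 mm wide, 6 mm thick. Upper jaw 22 mm wide, rubber tip at x=36 to 45 mm, 12 mm above the lower jaw when shut; the throat is free back to x=10 mm when open. It pinches a 16 mm stack with 9 N.
- clip_a_grip (a point): where to squeeze that clip: 70 mm above its underside, x=-2 mm, midway between its two handle plates (22 mm wide, tops at 85 mm) when open. Shut, the front plate leans forwards (outer faces 46 mm apart here). Squeezing along x with TCP here takes 15 N and swings the front plate back until both stand parallel, outer faces 30 mm apart. Keep fingertips over 48 mm up, clear of the jaw.
- clip_a_jaw (a joint): opening angle of that clip's sprung upper jaw: 0 shut, 0.36 rad fully open (mouth 28 mm high at the tip), about 0.1 when pinching a 16 mm stack; springs shut when the handles are let go
- plaque_b: loose plywood plaque 90 (x) x 56 (y) x 8 mm (z), about 50 g, origin at its centre. The face at +z is painted red with a white heart, the face at -z is bare wood with a small flush hanger plate. At the start it lies red face up on stand_b. May be absent.
- stand_b: fixed drying stand: a board 90 (x) x 44 (y) x 8 mm on a central pillar 30 x 30 mm and a foot 70 x 60 x 10 mm; origin under the foot's centre, z up. Board underside 47 mm, top 55 mm above the origin; its rim is open underneath all round. A plaque centred with its length along x overhangs each long side by 6 mm. Plaque plus board: 16 mm thick.
- clip_b: loose spring clip, 65 g, 85 mm tall, upright on its flat lower jaw. Origin on the underside (where z=0), z up, x the way the mouth opens. Lower jaw: plate x=-18 to +45 mm, 36 mm wide, 6 mm thick. Upper jaw 22 mm wide, rubber tip at x=36 to 45 mm, 12 mm above the lower jaw when shut; the throat is free back to x=10 mm when open. It pinches a 16 mm stack with 9 N.
- clip_b_grip (a point): where to squeeze that clip: 70 mm above its underside, x=-2 mm, midway between its two handle plates (22 mm wide, tops at 85 mm) when open. Shut, the front plate leans forwards (outer faces 46 mm apart here). Squeezing along x with TCP here takes 15 N and swings the front plate back until both stand parallel, outer faces 30 mm apart. Keep fingertips over 48 mm up, clear of the jaw.
- clip_b_jaw (a joint): opening angle of that clip's sprung upper jaw: 0 shut, 0.36 rad fully open (mouth 28 mm high at the tip), about 0.1 when pinching a 16 mm stack; springs shut when the handles are let go
- plaque_c: loose plywood plaque 90 (x) x 56 (y) x 8 mm (z), about 50 g, origin at its centre. The face at +z is painted red with a white heart, the face at -z is bare wood with a small flush hanger plate. At the start it lies red face up on stand_c. May be absent.
- stand_c: fixed drying stand: a board 90 (x) x 44 (y) x 8 mm on a central pillar 30 x 30 mm and a foot 70 x 60 x 10 mm; origin under the foot's centre, z up. Board underside 47 mm, top 55 mm above the origin; its rim is open underneath all round. A plaque centred with its length along x overhangs each long side by 6 mm. Plaque plus board: 16 mm thick.
- clip_c: loose spring clip, 65 g, 85 mm tall, upright on its flat lower jaw. Origin on the underside (where z=0), z up, x the way the mouth opens. Lower jaw: plate x=-18 to +45 mm, 36 mm wide, 6 mm thick. Upper jaw 22 mm wide, rubber tip at x=36 to 45 mm, 12 mm above the lower jaw when shut; the throat is free back to x=10 mm when open. It pinches a 16 mm stack with 9 N.
- clip_c_grip (a point): where to squeeze that clip: 70 mm above its underside, x=-2 mm, midway between its two handle plates (22 mm wide, tops at 85 mm) when open. Shut, the front plate leans forwards (outer faces 46 mm apart here). Squeezing along x with TCP here takes 15 N and swings the front plate back until both stand parallel, outer faces 30 mm apart. Keep fingertips over 48 mm up, clear of the jaw.
- clip_c_jaw (a joint): opening angle of that clip's sprung upper jaw: 0 shut, 0.36 rad fully open (mouth 28 mm high at the tip), about 0.1 when pinching a 16 mm stack; springs shut when the handles are let go
- slot: fixed wooden card stand for setting a plaque on its short edge, an aid for turning: base 90 x 40 x 10 mm, origin centred on its underside, z up. A slot along its y, 40 mm long, 12 mm wide, floor 10 mm and straight walls up to 36 mm above the origin, with a flared lip to 46 mm (24 mm wide at its top). A plaque in it leans up to about 0.15 rad either way and sticks out 8 mm at both ends of the slot.
- paint_jar: bystander: paint jar, 56 mm across, 75 mm tall, origin under its centre
- palette: bystander: round white palette, 110 mm across, 10 mm high, origin under its centre
- brush: bystander: paint brush, 150 mm, lying; origin under its middle
Mind the look-alikes: they are no part of the job. Leave any green or orange look-alike of the clip_b alone. Leave any purple look-alike of the clip_a alone.

How it is judged (in metres and radians):
On the way:
1. every plaque lies bare side up, flat and centred on its own stand (angle between each of plaque_a, plaque_b, plaque_c's own z axis and vertical above 3.02 rad and horizontal distance between plaque_a and stand_a below 0.015 m and z of plaque_a in the frame of stand_a between 0.056 and 0.063 m and angle between the x axis of plaque_a and the x axis of stand_a, either way round below 0.2 rad and linear speed of each of plaque_a, plaque_b, plaque_c below 0.03 m/s and horizontal distance between plaque_b and stand_b below 0.015 m and z of plaque_b in the frame of stand_b between 0.056 and 0.063 m and angle between the x axis of plaque_b and the x axis of stand_b, either way round below 0.2 rad and horizontal distance between plaque_c and stand_c below 0.015 m and z of plaque_c in the frame of stand_c between 0.056 and 0.063 m and angle between the x axis of plaque_c and the x axis of stand_c, either way round below 0.2 rad), for 0.2 s.
At the end, for the whole second after the job is handed in: Every plaque present lies at rest bare side up (within 0.12 rad of flat) on its own stand (centre within 15 mm, square within 0.2 rad), and a clip presses on it with over 3 N, which it can only do by pinching plaque and board together (all of step 1 and contact force between any of clip_a, clip_b, clip_c and plaque_a above 3 N and contact force between any of clip_a, clip_b, clip_c and plaque_b above 3 N and contact force between any of clip_a, clip_b, clip_c and plaque_c above 3 N); the robot touches nothing.
It fails at once if the paint jar is shoved away (more than 30 mm) (distance of paint_jar from where it was at the start of the episode above 0.03 m).
It fails at once if the palette is shoved away (more than 30 mm) (distance of palette from where it was at the start of the episode above 0.03 m).
It fails at once if the brush is shoved away (more than 30 mm) (distance of brush from where it was at the start of the episode above 0.03 m).
Of plaque_a, plaque_b, plaque_c only 2 to 3 are there at a start; the rules pass over those that are not, and their reading is None.
At some moment in a run one of clip_a, clip_b, clip_c may be knocked a few centimetres aside while the robot is not near it.
It also fails if it takes over 210 s, if anything falls off the work surface, if the arm or the gripper's body presses on something with over 40 N, if the wrist force passes 120 N, or if a joint passes its speed limit or range.

## Working session

There is one attempt and no reset: what is moved stays moved. The work goes in short steps, Python scripts to look and compute and a tool call to move; the robot and the scene stay as the last step left them, time stands still between calls to the robot, and variables do not carry over. Pictures are saved under pics/ and viewed, and the job is handed in when it is done.

Besides the shell and the picture viewer there is one more tool, called after "Call:" as a command line: name --pt "numbers of a row" for each row, then --argument value for the rest. arm_command: Moves the arm, as the interface text tells. Its arguments: {"type":"object","properties":{"motion":{"type":"array"},"newtons":{"type":"number"}},"required":["motion"]}

```bash
mkdir -p pics; ls -la
cat > h.py <<'E'
import numpy as np, cv2
from plant import bot
from scipy.spatial.transform import Rotation as R
def snap(name,fn=None):
    s=bot.sense(); c=bot.camera(name)
    if fn: cv2.imwrite('pics/'+fn,c['frame'])
    K=np.array([[c['fx'],0,c['cx']],[0,c['fy'],c['cy']],[0,0,1.]])
    if name=='wrist':
        T=np.eye(4);T[:3,:3]=R.from_rotvec(np.ravel(s['eef_rot'])).as_matrix();T[:3,3]=s['tool_pos']
        Tw=T@np.array(c['T_tool_cam'])
    else:
        T=np.eye(4);T[:3,:3]=R.from_rotvec(np.ravel(c['rvec'])).as_matrix();T[:3,3]=np.ravel(c['tvec'])
        Tw=np.linalg.inv(T)
    c['K']=K;c['Tw']=Tw
    return c
def pts(c,uv):  # depth points for pixels
    uv=np.atleast_2d(uv).astype(int)
    d=c['depth'][uv[:,1],uv[:,0]]
    p=np.stack([(uv[:,0]-c['cx'])/c['fx']*d,(uv[:,1]-c['cy'])/c['fy']*d,d],1)
    return p@c['Tw'][:3,:3].T+c['Tw'][:3,3]
def plane(c,uv,z):
    uv=np.atleast_2d(uv).astype(float)
    r=np.stack([(uv[:,0]-c['cx'])/c['fx'],(uv[:,1]-c['cy'])/c['fy'],np.ones(len(uv))],1)@c['Tw'][:3,:3].T
    o=c['Tw'][:3,3]; t=(z-o[2])/r[:,2]
    return o+r*t[:,None]
def cloud(c):
    v,u=np.mgrid[0:480,0:640]
    uv=np.stack([u.ravel(),v.ravel()],1)
    return pts(c,uv).reshape(480,640,3)
E
python3 - <<'E'
from h import *
print(bot.sense())
for n in ['scene','side','wrist']:
    c=snap(n,f'{n}0.png'); print(n,c['K'][0],c['Tw'].round(2).tolist())
E
```

```text
total 12
drwxr-xr-x  3 agent agent 4096 Dec  6 14:38 .
drwxr-xr-x 23 root  root  4096 Dec  6 14:38 ..
drwxr-xr-x  2 agent agent 4096 Dec  6 14:38 pics
{'time_s': 0.0, 'qpos': array([ 1.28552729,  0.50831281, -0.23750354,  1.50112094,  0.12571992,
        1.14891915, -0.15480003]), 'dq': array([-0.00059647,  0.0014648 , -0.00202168,  0.00082502, -0.0008327 ,
       -0.00105224, -0.00189948]), 'effort': array([-3.90083433e-04, -6.20593357e+01, -2.18673594e+00, -2.49656296e+01,
        1.27035260e-02,  1.19361296e-02,  2.45636267e-05]), 'tool_pos': array([ 237.79461757, -577.48782003,  249.14856807]), 'eef_rot': array([-2.60968543e+00,  1.74737077e+00,  2.36591340e-03]), 'force': array([0.0622972 , 0.17154174, 0.73245195]), 'ft_torque': array([ 0.0202473 , -0.00900424,  0.0466629 ]), 'gripper_width': 0.9991748376035908}
scene [560.15112257   0.         316.91280759] [[0.83, 0.43, -0.36, 1020.7], [0.56, -0.62, 0.55, -744.8], [0.01, -0.66, -0.75, 1040.44], [0.0, 0.0, 0.0, 1.0]]
side [447.83798764   0.         316.79175542] [[-0.7, -0.44, 0.57, -30.66], [-0.71, 0.4, -0.57, 572.89], [0.02, -0.8, -0.59, 666.84], [0.0, 0.0, 0.0, 1.0]]
wrist [425.92638354   0.         319.73107677] [[0.38, -0.88, -0.29, 312.97], [-0.92, -0.36, -0.12, -547.66], [-0.0, 0.31, -0.95, 373.07], [0.0, 0.0, 0.0, 1.0]]
```

View pics/scene0.png

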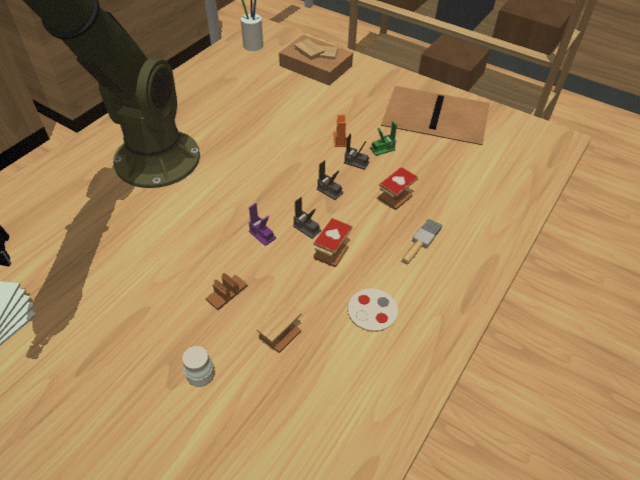

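View pics/side0.png

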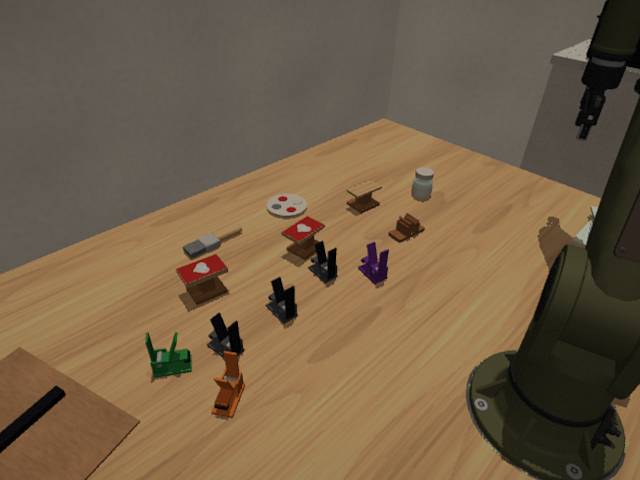

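View pics/wrist0.png

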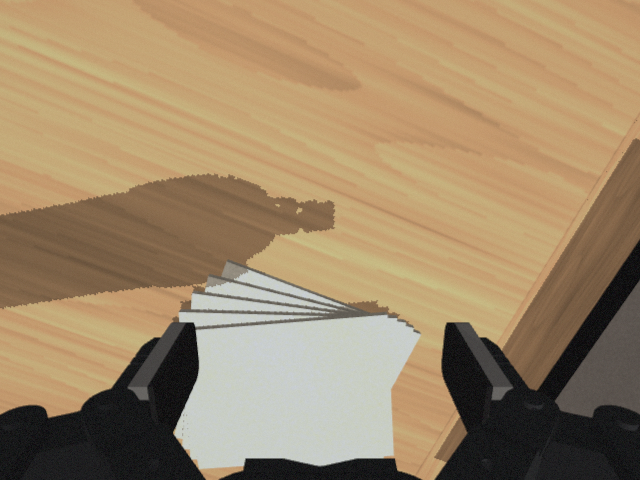

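```bash
cat > look.py <<'E'
from h import *
c=snap('scene'); f=c['frame']; 
cv2.imwrite('pics/crop1.png',cv2.resize(f[90:400,160:460],None,fx=2.0,fy=1.9,interpolation=cv2.INTER_CUBIC))
P=cloud(c)
hsv=cv2.cvtColor(f,cv2.COLOR_BGR2HSV)
def comps(m,name,amin=25):
    n,l,st,ce=cv2.connectedComponentsWithStats(m.astype(np.uint8))
    for i in range(1,n):
        if st[i,4]<amin: continue
        q=P[l==i]; print(name,'px',ce[i].round(0),'n',st[i,4],'mean',q.mean(0).round(0),'min',q.min(0).round(0),'max',q.max(0).round(0))
roi=np.zeros((480,640),bool); roi[95:400,180:460]=1
H,S,V=[hsv[...,i].astype(int) for i in range(3)]
comps(roi&((H<6)|(H>174))&(S>150)&(V>90),'red')
comps(roi&(V<75)&(S<90),'black')
comps(roi&(S<60)&(V>140),'white')
comps(roi&(P[...,2]>30)&(P[...,2]<110),'tall')
comps(roi&(P[...,2]>6)&(P[...,2]<=30),'low')
E
python3 look.py
```

```text
red px [398. 180.] n 373 mean [623. 236.  70.] min [ 589. -745.   60.] max [1021.  289. 1040.]
red px [333. 234.] n 493 mean [586. -12.  73.] min [ 552. -745.   59.] max [1021.   40. 1040.]
red px [363. 299.] n 69 mean [719. -89.  12.] min [ 708. -101.    6.] max [730. -76.  16.]
red px [381. 318.] n 80 mean [ 776. -108.   12.] min [ 765. -121.    7.] max [787. -97.  16.]
black px [436. 112.] n 172 mean [554. 613.  24.] min [ 522. -745.    3.] max [1021.  703. 1040.]
black px [356. 160.] n 209 mean [465. 294.  18.] min [435. 277.   1.] max [497. 324.  45.]
black px [328. 188.] n 206 mean [465. 157.  19.] min [432. 143.   2.] max [496. 178.  59.]
black px [253. 215.] n 55 mean [385. -53.  53.] min [382. -63.  25.] max [389. -43.  81.]
black px [305. 226.] n 203 mean [494.   9.  25.] min [ 460. -745.    0.] max [1021.   36. 1040.]
black px [263. 223.] n 35 mean [420. -61.  51.] min [411. -73.  30.] max [429. -50.  71.]
white px [399. 180.] n 63 mean [620. 243.  66.] min [605. 232.  62.] max [635. 256.  71.]
white px [333. 234.] n 88 mean [586. -13.  76.] min [ 566. -745.   60.] max [10
[... 2177 characters left out ...]
14.] min [457.  -3.   6.] max [523.  38.  30.]
low px [422. 238.] n 669 mean [747. 141.  19.] min [724.  57.   6.] max [768. 211.  28.]
low px [261. 235.] n 192 mean [417. -69.  14.] min [378. -84.   6.] max [446. -49.  30.]
low px [332. 255.] n 318 mean [592. -23.  11.] min [555. -50.   6.] max [615.  30.  20.]
low px [225. 293.] n 493 mean [ 456. -250.   14.] min [ 424. -290.    6.] max [ 480. -195.   30.]
low px [372. 309.] n 1633 mean [747. -99.  12.] min [ 688. -153.    6.] max [802. -36.  20.]
low px [283. 338.] n 415 mean [ 630. -269.   12.] min [ 582. -302.    6.] max [ 648. -229.   30.]
low px [201. 380.] n 153 mean [ 556. -440.   19.] min [ 526. -456.    6.] max [ 567. -405.   30.]
```

View pics/crop1.png

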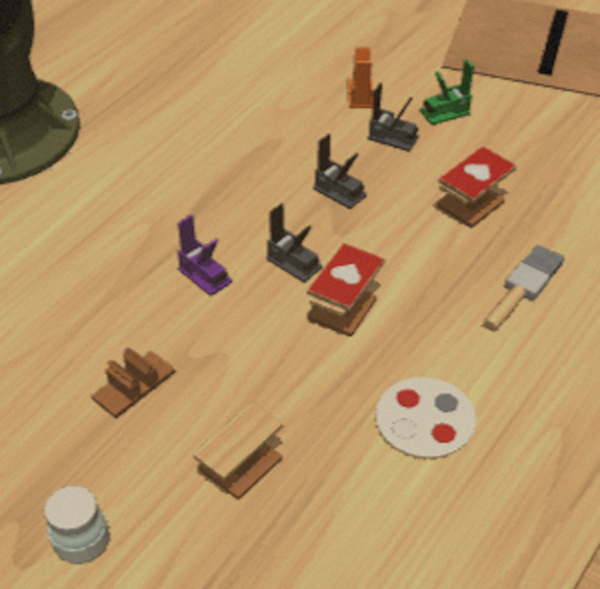

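Call:
arm_command --pt "0.292 0.687 0.051 0 0 67.6 1" --pt "0.292 0.687 0.051 0 0 67.6 1" --pt "0.292 0.687 0.051 0 0 67.6 1" --pt "0.292 0.687 0.051 0 0 67.6 1" --pt "0.292 0.687 0.051 0 0 67.6 1" --pt "0.292 0.687 0.051 0 0 67.6 1" --pt "0.292 0.687 0.051 0 0 67.6 1" --pt "0.292 0.687 0.051 0 0 67.6 1" --pt "0.292 0.687 0.051 0 0 67.6 1" --pt "0.292 0.687 0.051 0 0 67.6 1" --pt "0.292 0.687 0.051 0 0 67.6 1" --pt "0.292 0.687 0.051 0 0 67.6 1" --pt "0.292 0.687 0.051 0 0 67.6 1" --pt "0.292 0.687 0.051 0 0 67.6 1" --pt "0.292 0.687 0.051 0 0 67.6 1" --pt "0.292 0.687 0.051 0 0 67.6 1"

```text
time_s: 2.2
tool_pos: [529.8, 107.8, 300.5]
eef_rot: [3.141, -0.004, -0.002]
force: [-0.2, -0.2, 0.4]
gripper_width: 0.998
```

Run:
```python
from h import *
s=bot.sense();print(s['time_s'],s['tool_pos'].round(1),s['eef_rot'].round(3),s['qpos'].round(2),s['force'].round(1))
c=snap('wrist','w1.png');np.save('w1.npy',{k:c[k] for k in c},allow_pickle=True)
```

```text
2.2 [529.8 107.8 300.5] [ 3.141e+00 -4.000e-03 -2.000e-03] [ 0.26  0.4  -0.75  1.63  0.29  1.22 -0.55] [-0.2 -0.2  0.4]
```

View pics/w1.png

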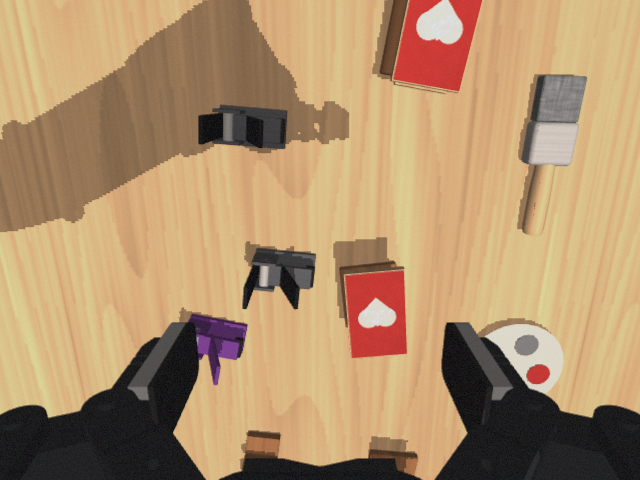

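```bash
cat > meas.py <<'E'
from h import *
def rects(c,m,z,amin=400,P=None):
    n,l,st,ce=cv2.connectedComponentsWithStats(cv2.morphologyEx(m.astype(np.uint8),cv2.MORPH_CLOSE,np.ones((9,9))))
    out=[]
    for i in range(1,n):
        if st[i,4]<amin: continue
        cn=max(cv2.findContours((l==i).astype(np.uint8),0,2)[0],key=len).reshape(-1,2)
        w=plane(c,cn,z)[:,:2].astype(np.float32)
        (cx,cy),(a,b),th=cv2.minAreaRect(w)
        if a<b: a,b,th=b,a,th+90
        out.append((ce[i].round(),round(cx,1),round(cy,1),round(a,1),round(b,1),round((th+90)%180-90,1),st[i,4]))
    return out
def red(c):
    hsv=cv2.cvtColor(c['frame'],cv2.COLOR_BGR2HSV).astype(int);H,S,V=[hsv[...,i] for i in range(3)]
    return ((H<6)|(H>174))&(S>130)&(V>80)
E
python3 - <<'E'
from meas import *
c=np.load('w1.npy',allow_pickle=True).item()
for r in rects(c,red(c),63): print(r)
hsv=cv2.cvtColor(c['frame'],cv2.COLOR_BGR2HSV).astype(int);P=cloud(c)
m=(c['frame'].max(2)<85); m[320:]=0
# clip lower jaws: dark pixels at height 3..20
z=P[...,2]
for lo,hi in((2,14),(50,95)):
    mm=m&(z>lo)&(z<hi)
    n,l,st,ce=cv2.connectedComponentsWithStats(mm.astype(np.uint8))
    for i in range(1,n):
        if st[i,4]<80: continue
        q=P[l==i].astype(np.float32); print(lo,ce[i].round(),st[i,4],q.mean(0).round(1),q.min(0).round(),q.max(0).round(),cv2.minAreaRect(q[:,:2].copy()))
print('table',P[150:250,320:340,2].mean(), 'plaque',P[340,378],P[20,440])
E
```

```text
(array([435.,  48.]), 620.8, 231.8, 65.1, 53.8, 80.6, np.int32(4545))
(array([376., 313.]), 584.2, -5.4, 87.6, 53.5, -84.5, np.int32(3914))
2 [387.  41.] 137 [590.4 237.6   8.7] [586. 211.   3.] [595. 271.  11.] ((590.525146484375, 240.75721740722656), (59.61569595336914, 9.460862159729004), 89.46965789794922)
2 [532. 117.] 363 [729.1 172.7   9.7] [726. 132.   4.] [732. 209.  14.] ((729.4523315429688, 170.3681640625), (77.40045928955078, 3.665120840072632), 86.47627258300781)
2 [263. 119.] 577 [477.  171.5   5.9] [437. 145.   2.] [499. 184.  14.] ((466.66082763671875, 164.51278686523438), (35.626136779785156, 62.84309005737305), 84.95931243896484)
2 [287. 257.] 551 [496.2  32.6   6.2] [464.  22.   2.] [524.  42.  14.] ((493.5628967285156, 31.73177719116211), (15.132758140563965, 60.950523376464844), 83.91693115234375)
2 [366. 265.] 87 [579.2  23.8   6.8] [552.  20.   4.] [607.  27.   9.] ((579.4544067382812, 23.574535369873047), (55.92562484741211, 1.5787699222564697), 6.691392421722412)
50 [205. 128.] 435 [439.6 167.3  73.1] [436. 156.  50.] [441. 178.  87.] ((438.45916748046875, 167.19760131835938), (21.61060333251953, 4.122399806976318), 85.4027099609375)
50 [257. 132.] 334 [479.4 163.9  68.3] [471. 153.  50.] [485. 175.  78.] ((478.2370300292969, 163.82186889648438), (21.626981735229492, 13.687898635864258), 85.11294555664062)
50 [248. 290.] 230 [465.8  26.4  73.7] [463.  14.  50.] [468.  35.  87.] ((464.90863037109375, 24.43035125732422), (21.80470085144043, 3.32478404045105), 83.57250213623047)
50 [292. 291.] 323 [504.9  21.7  66.4] [497.   8.  50.] [512.  31.  77.] ((504.2149963378906, 19.93231964111328), (22.276229858398438, 13.523216247558594), 83.4979019165039)
table 1.8004815525392177 plaque [586.59079631 -31.43029584  63.66985988] [622.81519292 246.27177747  62.06645645]
```

Call:
arm_command --pt "-0.06 -0.31 -0.06 0 0 0 1" --pt "-0.06 -0.31 -0.06 0 0 0 1" --pt "-0.06 -0.31 -0.06 0 0 0 1" --pt "-0.06 -0.31 -0.06 0 0 0 1" --pt "-0.06 -0.31 -0.06 0 0 0 1" --pt "-0.06 -0.31 -0.06 0 0 0 1" --pt "-0.06 -0.31 -0.06 0 0 0 1" --pt "-0.06 -0.31 -0.06 0 0 0 1"

```text
time_s: 3.25
tool_pos: [470.5, -200.3, 241.1]
eef_rot: [3.141, -0.0, 0.0]
force: [-0.6, 1.4, 0.8]
gripper_width: 1.002
```

Run:
```python
from meas import *
s=bot.sense();print(s['time_s'],s['tool_pos'].round(1),s['eef_rot'].round(3),s['qpos'].round(2),s['force'].round(1))
c=snap('wrist','w2.png');np.save('w2.npy',c,allow_pickle=True)
for r in rects(c,red(c),63): print(r)
P=cloud(c);z=P[...,2]
m=(z>24)&(z<60); m[:,:]&=True
n,l,st,ce=cv2.connectedComponentsWithStats(m.astype(np.uint8))
for i in range(1,n):
    if st[i,4]<80: continue
    q=P[l==i].astype(np.float32); print(ce[i].round(),st[i,4],q.mean(0).round(1),q.min(0).round(),q.max(0).round(),cv2.minAreaRect(q[:,:2].copy()))
```

```text
3.25 [ 470.5 -200.3  241.1] [ 3.141 -0.     0.   ] [ 0.84  0.39 -0.69  1.81  0.29  1.05  0.04] [-0.6  1.4  0.8]
[238.  15.] 2489 [414.7 -63.5  32.5] [380. -76.  24.] [447. -53.  60.] ((413.6634216308594, -62.040550231933594), (22.705373764038086, 64.99072265625), 83.88584899902344)
[302. 241.] 1083 [ 457.1 -227.5   38.3] [ 436. -239.   24.] [ 478. -220.   48.] ((456.7815856933594, -229.96334838867188), (15.713031768798828, 39.96040725708008), 81.67552947998047)
[502. 282.] 6157 [ 616.1 -257.3   54.1] [ 591. -308.   24.] [ 644. -214.   57.] ((616.921630859375, -260.87664794921875), (90.27169036865234, 45.14278793334961), 83.55123901367188)
[298. 269.] 1006 [ 453.7 -251.7   39.3] [ 432. -265.   24.] [ 473. -245.   48.] ((453.2474060058594, -254.81884765625), (15.453168869018555, 39.94821548461914), 82.03618621826172)
[390. 426.] 1834 [ 536.5 -407.6   42.4] [ 512. -438.   24.] [ 568. -398.   60.] ((538.5520629882812, -415.6408996582031), (56.3422737121582, 35.3784294128418), 10.418964385986328)
```

View pics/w2.png

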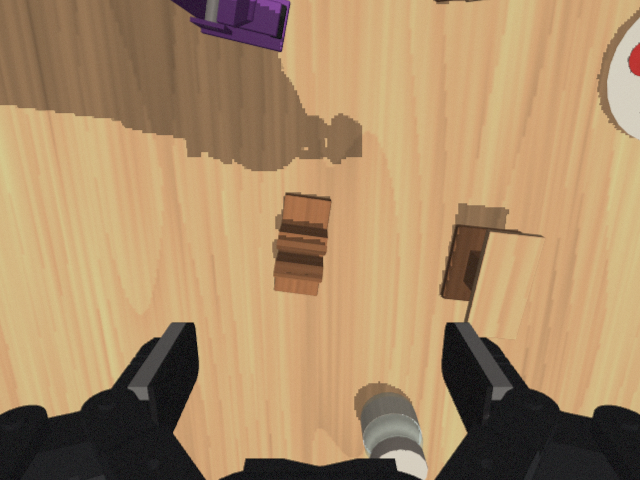

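```bash
cat > go.py <<'E'
from h import *
def tgt(yaw,phi):
    # tool x at world angle yaw (deg); tilt phi about tool-x dir: tool z=(.., sin phi, -cos phi)
    return R.from_euler('z',yaw,degrees=True)*R.from_euler('x',phi,degrees=True)*R.from_rotvec([np.pi,0,0])
def delta(p,yaw,phi,start=None):
    s=bot.sense() if start is None else None
    p0,r0=(s['tool_pos'],R.from_rotvec(s['eef_rot'])) if start is None else start
    d=(np.array(p)-p0)/1000; t=(tgt(yaw,phi)*r0.inv()).as_rotvec(degrees=True)
    print('row',d.round(4).tolist(),t.round(1).tolist(),'dist',np.linalg.norm(d).round(3),'ang',np.linalg.norm(t).round(1))
    return np.array(p),tgt(yaw,phi)
def zdir(yaw,phi): return tgt(yaw,phi).apply([0,0,1])
def st():
    s=bot.sense();print(s['time_s'],s['tool_pos'].round(1),s['eef_rot'].round(3),'q',s['qpos'].round(2),'F',s['force'].round(1),'w',round(float(s['gripper_width']),3)); return s
E
python3 - <<'E'
from go import *
e=np.array([np.cos(np.radians(95.5)),np.sin(np.radians(95.5)),0])
g=np.array([584.5,-6.5,59])+22*e
z=zdir(5.5,-45);print(g,z)
delta(g-80*z,5.5,-45); delta(g+5*z,5.5,-45)
E
```

```text
[582.39139344  15.39871636  59.        ] [ 0.06777318 -0.7038514  -0.70710678]
row [0.1064, 0.2719, -0.1255] [-44.9, -2.2, 5.2] dist 0.318 ang 45.3
row [0.1122, 0.2121, -0.1856] [-44.9, -2.2, 5.2] dist 0.303 ang 45.3
```

Call:
arm_command --pt "0.106 0.272 -0.03 -20 -1 2.5 0.82" --pt "0.106 0.272 -0.03 -44.9 -2.2 5.2 0.82" --pt "0.106 0.272 -0.03 -44.9 -2.2 5.2 0.82" --pt "0.106 0.272 -0.03 -44.9 -2.2 5.2 0.82" --pt "0.106 0.272 -0.03 -44.9 -2.2 5.2 0.82" --pt "0.106 0.272 -0.03 -44.9 -2.2 5.2 0.82" --pt "0.106 0.272 -0.125 -44.9 -2.2 5.2 0.82" --pt "0.106 0.272 -0.125 -44.9 -2.2 5.2 0.82" --pt "0.106 0.272 -0.125 -44.9 -2.2 5.2 0.82" --pt "0.106 0.272 -0.125 -44.9 -2.2 5.2 0.82"

```text
time_s: 4.55
tool_pos: [576.9, 72.9, 117.5]
eef_rot: [2.355, 0.114, 0.05]
force: [-0.0, 1.1, -0.4]
gripper_width: 0.822
```

Run:
```python
from meas import *
from go import st,tgt,delta,zdir
st()
c=snap('wrist','w3.png');np.save('w3.npy',c,allow_pickle=True)
for r in rects(c,red(c),63): print(r)
snap('scene','s3.png')
e=np.array([np.cos(np.radians(95.5)),np.sin(np.radians(95.5)),0])
g=np.array([584.5,-6.5,59])+22*e
z=zdir(5.5,-45)
delta(g+5*z,5.5,-45)
```

```text
4.55 [576.9  72.9 117.5] [2.355 0.114 0.05 ] q [-0.28  0.8  -0.46  1.71  0.96  1.42 -1.13] F [-0.   1.1 -0.4] w 0.822
(array([317., 278.]), 584.3, -6.5, 87.7, 53.9, -84.7, np.int32(4896))
row [0.0055, -0.0606, -0.0625] [-0.1, 0.2, -0.0] dist 0.087 ang 0.2
```

View pics/w3.png

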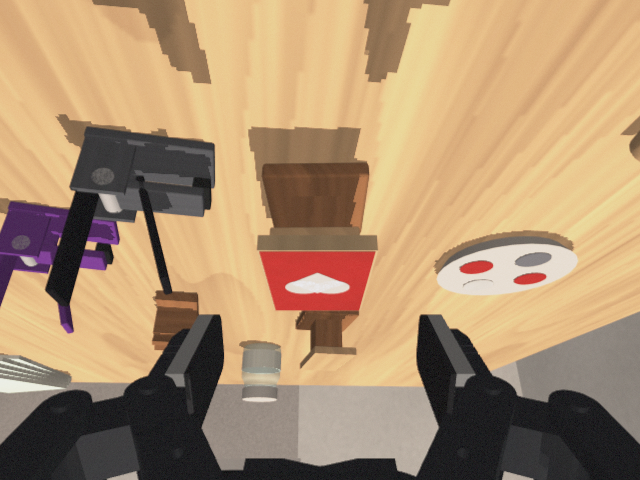

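View pics/s3.png

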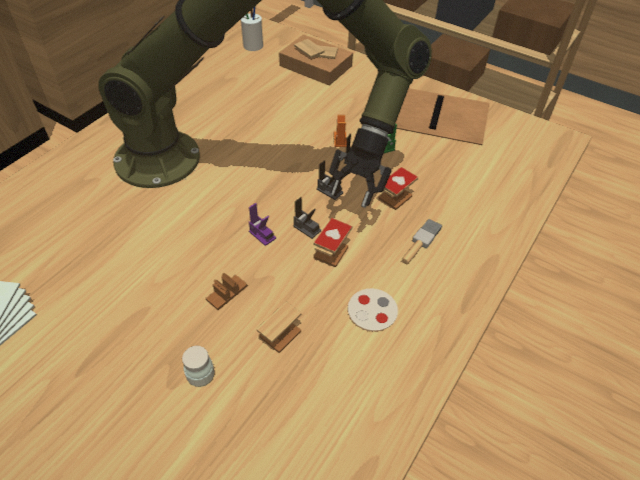

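Call:
arm_command --pt "0.002 -0.02 -0.021 0 0 0 0.82" --pt "0.004 -0.04 -0.042 0 0 0 0.82" --pt "0.0055 -0.0605 -0.0635 0 0 0 0.82" --pt "0.0055 -0.0605 -0.0635 0 0 0 0.82" --pt "0.0055 -0.0605 -0.0635 0 0 0 0.5" --pt "0.0055 -0.0605 -0.0635 0 0 0 0.5" --pt "0.0055 -0.0605 -0.0635 0 0 0 0.5" --pt "0.0055 -0.0605 -0.0635 0 0 0 0.5" --pt "0.0055 -0.0605 -0.0635 0 0 0 0.5" --newtons 40

```text
time_s: 5.78
tool_pos: [583.4, 13.5, 56.1]
eef_rot: [2.356, 0.113, 0.055]
force: [-0.2, 2.1, 6.5]
gripper_width: 0.646
```

Run:
```python
from go import *
st(); snap('wrist','w4.png')
```

```text
5.775 [583.4  13.5  56.1] [2.356 0.113 0.055] q [-0.21  0.87 -0.42  1.8   1.06  1.29 -1.2 ] F [-0.2  2.1  6.5] w 0.646
```

View pics/w4.png

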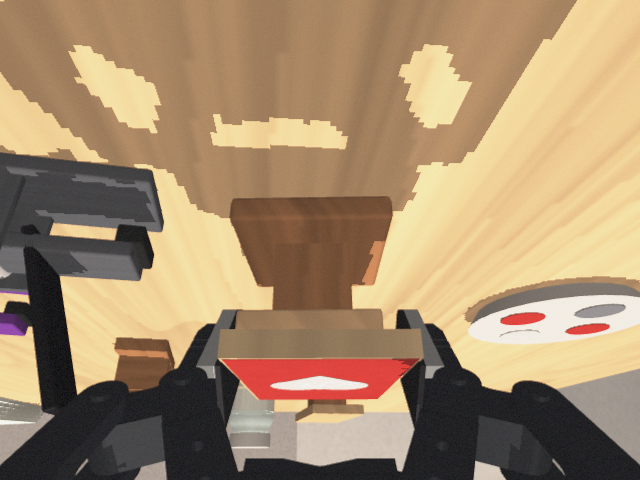

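```bash
cat > plan1.py <<'E'
from go import *
import sys
s=bot.sense()
p0=s['tool_pos'];r0=R.from_rotvec(s['eef_rot'])
np.save('grasp.npy',np.r_[p0,s['eef_rot']])
C=np.array([584.4,-6.5,59.]); off=r0.inv().apply(C-p0)
rot90=R.from_euler('z',-8.2,degrees=True)*R.from_euler('x',90,degrees=True)*R.from_euler('z',-5.4,degrees=True)
rt=rot90*r0
for h in (200,115,63,55):
    c=np.array([455,-242.4,h]); p=c-rt.apply(off)
    d=(p-p0)/1000
    print(h,p.round(1),d.round(4),(rt*r0.inv()).as_rotvec(degrees=True).round(1))
print(rt.as_rotvec(), rt.apply([0,0,1]), off)
E
python3 plan1.py
```

```text
200 [ 456.3 -239.6  220. ] [-0.1271 -0.2531  0.1639] [ 90.1  -2.2 -10.7]
115 [ 456.3 -239.6  135. ] [-0.1271 -0.2531  0.0789] [ 90.1  -2.2 -10.7]
63 [ 456.3 -239.6   83. ] [-0.1271 -0.2531  0.0269] [ 90.1  -2.2 -10.7]
55 [ 456.3 -239.6   75. ] [-0.1271 -0.2531  0.0189] [ 90.1  -2.2 -10.7]
[-2.34876701  0.17366773 -0.07731798] [ 0.10793543  0.7004952  -0.70544767] [-0.9225953  16.24324913 12.01356189]
```

Call:
arm_command --pt "0 0 0.03 0 0 0 0.5" --pt "0 0 0.08 0 0 0 0.5" --pt "0 0 0.13 0 0 0 0.5" --pt "-0.03 -0.05 0.164 10 0 -1 0.5" --pt "-0.06 -0.1 0.164 20 0 -2 0.5" --pt "-0.09 -0.15 0.164 30 -1 -4 0.5" --pt "-0.127 -0.2 0.164 40 -1 -5 0.5" --pt "-0.127 -0.253 0.164 50 -1 -6 0.5" --pt "-0.127 -0.253 0.164 60 -1.5 -7 0.5" --pt "-0.127 -0.253 0.164 70 -2 -8 0.5" --pt "-0.127 -0.253 0.164 80 -2 -9.5 0.5" --pt "-0.127 -0.253 0.164 90.1 -2.2 -10.7 0.5" --pt "-0.127 -0.253 0.164 90.1 -2.2 -10.7 0.5" --pt "-0.127 -0.253 0.164 90.1 -2.2 -10.7 0.5" --pt "-0.127 -0.253 0.164 90.1 -2.2 -10.7 0.5"

```text
time_s: 7.7
tool_pos: [456.9, -238.5, 220.9]
eef_rot: [-2.352, 0.171, -0.078]
force: [-0.0, -0.3, 0.5]
gripper_width: 0.647
```

Run:
```python
from go import *
st(); snap('wrist','w5.png');snap('scene','s5.png');snap('side','d5.png')
```

```text
7.7 [ 456.9 -238.5  220.9] [-2.352  0.171 -0.078] q [ 1.29  0.76 -0.85  1.63 -0.19  1.27  0.44] F [-0.  -0.3  0.5] w 0.647
```

View pics/w5.png

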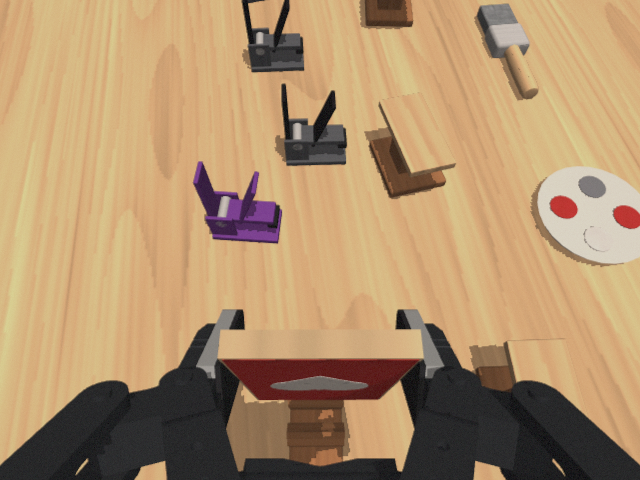

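View pics/d5.png

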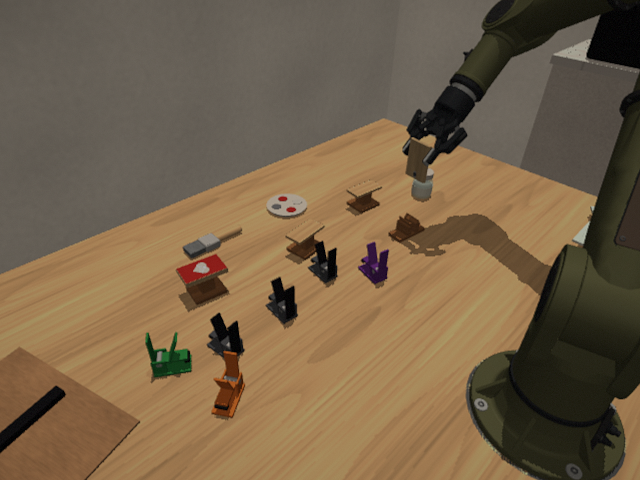

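View pics/s5.png

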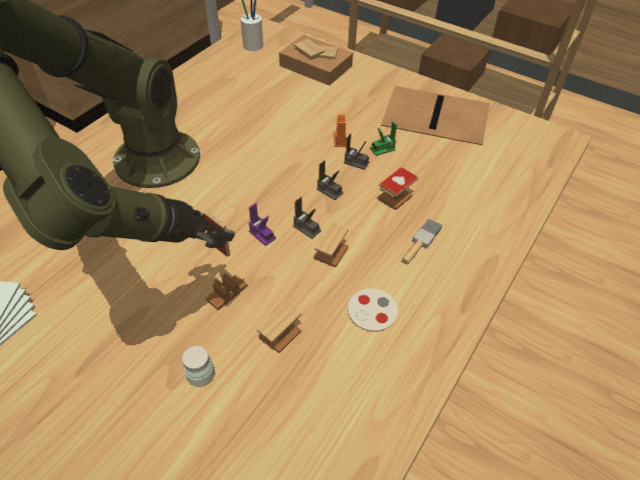

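Run:
```python
from go import *
for n in('scene','side'):
    c=snap(n);P=cloud(c)
    d=P-np.array([455,-242.4,200.]); 
    nrm=np.array([np.cos(np.radians(81.8)),np.sin(np.radians(81.8)),0]); u=np.array([nrm[1],-nrm[0],0])
    a=d@nrm;b=d@u;z=d[...,2]
    m=(abs(a)<20)&(abs(b)<22)&(z<15)&(z>-52)
    print(n,m.sum())
    if m.sum()>50:
        q=np.c_[b[m],z[m]+200,a[m]]
        A=np.c_[q[:,:2]-[0,200],np.ones(len(q))]; co,*_=np.linalg.lstsq(A,q[:,2],rcond=None)
        res=q[:,2]-A@co; k=abs(res)<4; co,*_=np.linalg.lstsq(A[k],q[k,2],rcond=None)
        print('a = %.3f*b + %.3f*(z-200) + %.1f'%tuple(co),'zmin',q[:,1].min(), 'std',res[k].std(),k.sum())
c=snap('wrist');P=cloud(c);z=P[...,2]
for box in ((540,640,-70,60),(560,680,-330,-190)):
    m=(z>50)&(z<64)&(P[...,0]>box[0])&(P[...,0]<box[1])&(P[...,1]>box[2])&(P[...,1]<box[3]);q=P[m].astype(np.float32)
    print('board',m.sum(),cv2.minAreaRect(q[:,:2].copy()),np.median(q[:,2]))
c=np.load('w2.npy',allow_pickle=True).item()
```

```text
scene 41
side 337
a = -0.001*b + 0.010*(z-200) + 7.3 zmin 155.66371127310742 std 1.3417572886207119 335
board 3702 ((583.4506225585938, -11.322822570800781), (44.691951751708984, 91.61225891113281), 6.775617599487305) 54.935616
board 3325 ((617.32861328125, -259.48248291015625), (86.99890899658203, 44.90375518798828), 84.45574951171875) 55.004654
```

Run:
```python
from go import *
nrm=np.array([np.cos(np.radians(81.8)),np.sin(np.radians(81.8)),0]); u=np.array([nrm[1],-nrm[0],0])
for n in('side','scene','wrist'):
    c=snap(n);P=cloud(c)
    d=P-np.array([455,-242.4,0.]);a=d@nrm;b=d@u;z=d[...,2]
    m=(abs(a)<50)&(abs(b)<30)&(z<60)&(z>14)
    h,ed=np.histogram(a[m],np.arange(-50,52,2)); print(n,[(int(e),int(x)) for e,x in zip(ed,h) if x], b[m].min(),b[m].max())
    m=(abs(a)<60)&(abs(b)<30)&(z<14)&(z>6.5)
    if m.any(): print('base a',np.percentile(a[m],[1,99]),'b',np.percentile(b[m],[1,99]))
```

```text
side [(-18, 3), (-16, 5), (-14, 2), (-12, 7), (-10, 14), (-8, 21), (-6, 39), (-4, 32), (-2, 9), (0, 2), (8, 1), (10, 8), (12, 11), (14, 21), (16, 25), (18, 21), (20, 32), (22, 48), (24, 22)] -23.376839261544628 18.94211842159934
base a [-39.81522537  49.55493221] b [-22.96649824  17.55750733]
scene [(-42, 1), (-40, 4), (-38, 2), (-36, 3), (-34, 1), (-32, 2), (-30, 2), (-28, 1), (-26, 3), (-24, 3), (-22, 49), (-20, 34), (-18, 23), (-16, 35), (-14, 25), (-12, 15), (-10, 10), (-8, 9), (-6, 4), (2, 2), (4, 50), (6, 52), (8, 27), (10, 29), (12, 16), (14, 12), (16, 6), (18, 8), (20, 1), (22, 1), (26, 1), (28, 1), (30, 1), (32, 2), (36, 3), (38, 2), (40, 2), (42, 1)] -24.68080394657732 21.624160848997157
base a [-46.0281702  43.3269886] b [-22.36109668  19.25528687]
wrist [(-22, 52), (-20, 197), (-18, 175), (-16, 212), (-14, 198), (-12, 172), (-10, 164), (-8, 136), (-6, 80), (4, 174), (6, 210), (8, 56)] -20.078701063789556 20.000879944579854
base a [-32.68242275   5.94966691] b [-19.4198482   19.34217869]
```

Call:
arm_command --pt "0 0 -0.05 0 0 0 0.5" --pt "0 0 -0.1 0 0 0 0.5" --pt "0 0 -0.115 0 0 0 0.5" --pt "0 0 -0.125 0 0 0 0.5" --pt "0 0 -0.13 0 0 0 0.5" --pt "0 0 -0.13 0 0 0 0.5"

```text
time_s: 8.9
tool_pos: [456.9, -239.6, 91.0]
eef_rot: [-2.351, 0.173, -0.078]
force: [-0.2, 0.4, -1.1]
gripper_width: 0.65
```

Run:
```python
from go import *
st(); c=snap('side','d6.png');cv2.imwrite('pics/d6c.png',cv2.resize(c['frame'][100:300,320:520],None,fx=3,fy=3));snap('wrist','w6.png')
```

```text
8.9 [ 456.9 -239.6   91. ] [-2.351  0.173 -0.078] q [ 1.25  0.93 -0.79  1.72 -0.11  1.05  0.51] F [-0.2  0.4 -1.1] w 0.65
```

View pics/d6c.png

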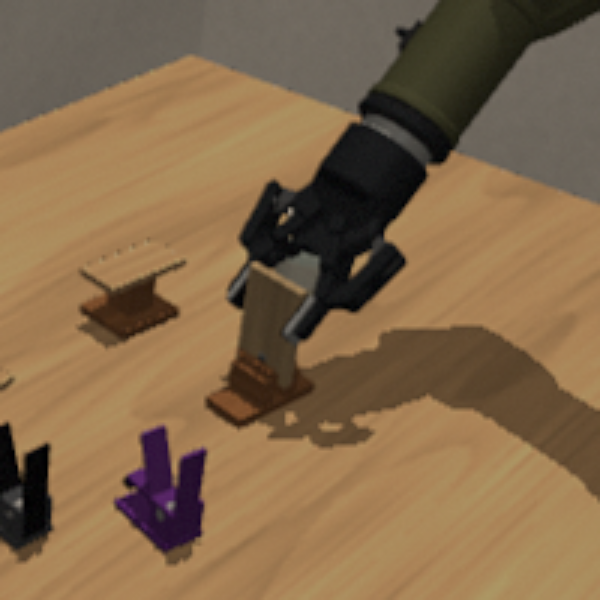

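Call:
arm_command --pt "0 0 -0.008 0 0 0 0.5" --pt "0 0 -0.013 0 0 0 0.5" --pt "0 0 -0.0145 0 0 0 0.5" --pt "0 0 -0.0145 0 0 0 0.5"

```text
time_s: 9.5
tool_pos: [456.8, -239.5, 76.5]
eef_rot: [-2.351, 0.173, -0.078]
force: [-0.6, -1.3, 0.0]
gripper_width: 0.647
```

Run:
```python
from go import *
st()
```

```text
9.5 [ 456.8 -239.5   76.5] [-2.351  0.173 -0.078] q [ 1.25  0.95 -0.78  1.72 -0.1   1.03  0.52] F [-0.6 -1.3  0. ] w 0.647
```

Call:
arm_command --pt "0 0 0 0 0 0 0.7" --pt "0 0 0 0 0 0 0.75" --pt "0 0 0 0 0 0 0.82" --pt "0 0 0 0 0 0 0.82" --pt "-0.004 -0.025 0.025 0 0 0 0.82" --pt "-0.008 -0.05 0.05 0 0 0 0.82" --pt "-0.011 -0.075 0.1 0 0 0 0.82" --pt "-0.011 -0.06 0.15 0 0 0 0.82"

```text
time_s: 10.5
tool_pos: [445.4, -302.7, 227.0]
eef_rot: [-2.351, 0.18, -0.08]
force: [0.9, -0.4, 0.8]
gripper_width: 0.817
```

Run:
```python
from go import *
st(); c=snap('side','d7.png');cv2.imwrite('pics/d7c.png',cv2.resize(c['frame'][100:300,320:520],None,fx=3,fy=3));
nrm=np.array([np.cos(np.radians(81.8)),np.sin(np.radians(81.8)),0]); u=np.array([nrm[1],-nrm[0],0])
P=cloud(c);d=P-np.array([455,-242.4,80.]);a=d@nrm;b=d@u;z=d[...,2]
m=(abs(a)<25)&(abs(b)<40)&(z<25)&(z>-28)
A=np.c_[b[m],z[m],np.ones(m.sum())];co=np.linalg.lstsq(A,a[m],rcond=None)[0]
print(co,'b',b[m].min(),b[m].max(),'ztop',z[m].max()+80,m.sum())
g=np.array([455,-242,80.]); zz=zdir(-8.2,-45)
delta(g-90*zz,-8.2,-45);delta(g+5*zz,-8.2,-45)
```

```text
10.5 [ 445.4 -302.7  227. ] [-2.351  0.18  -0.08 ] q [ 1.32  0.8  -0.82  1.5  -0.15  1.39  0.48] F [ 0.9 -0.4  0.8] w 0.817
[ 0.02324574 -0.03746402  5.1343827 ] b -30.595748407887307 29.51257457073558 ztop 101.37329201873195 373
row [0.0161, 0.1193, -0.091] [-88.9, 13.6, -0.3] dist 0.151 ang 89.9
row [0.0066, 0.0528, -0.1581] [-88.9, 13.6, -0.3] dist 0.167 ang 89.9
```

View pics/d7c.png

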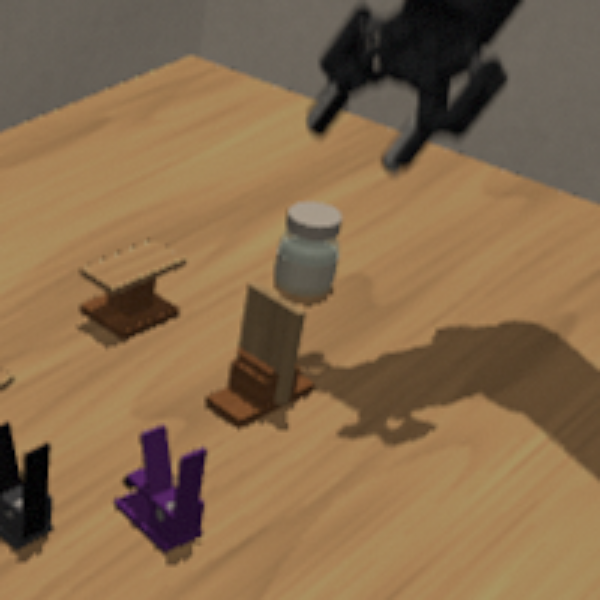

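Call:
arm_command --pt "0.003 0.02 0.02 -10 1.5 0 0.82" --pt "0.006 0.04 0.02 -20 3 0 0.82" --pt "0.008 0.06 0.02 -30 4.5 0 0.82" --pt "0.01 0.08 0.02 -40 6 0 0.82" --pt "0.012 0.1 0.02 -50 7.5 0 0.82" --pt "0.014 0.119 0.02 -60 9 0 0.82" --pt "0.016 0.119 0.02 -70 10.5 0 0.82" --pt "0.016 0.119 0 -80 12 0 0.82" --pt "0.016 0.119 -0.04 -88.9 13.6 -0.3 0.82" --pt "0.016 0.119 -0.091 -88.9 13.6 -0.3 0.82" --pt "0.016 0.119 -0.091 -88.9 13.6 -0.3 0.82" --pt "0.016 0.119 -0.091 -88.9 13.6 -0.3 0.82"

```text
time_s: 12.05
tool_pos: [464.2, -179.7, 145.1]
eef_rot: [2.351, -0.17, -0.069]
force: [0.5, 0.6, 0.1]
gripper_width: 0.819
```

Run:
```python
from go import *
st(); c=snap('wrist','w8.png')
P=cloud(c)
nrm=np.array([np.cos(np.radians(81.8)),np.sin(np.radians(81.8)),0]); u=np.array([nrm[1],-nrm[0],0])
d=P-np.array([455,-242.4,80.]);a=d@nrm;b=d@u;z=d[...,2]
m=(abs(a)<25)&(abs(b)<40)&(z<18)&(z>-28)
A=np.c_[b[m],z[m],np.ones(m.sum())];co=np.linalg.lstsq(A,a[m],rcond=None)[0]
print(co,'b',b[m].min(),b[m].max(),m.sum())
g=np.array([455,-242,80.]); zz=zdir(-8.2,-45)
delta(g+5*zz,-8.2,-45)
```

```text
12.05 [ 464.2 -179.7  145.1] [ 2.351 -0.17  -0.069] q [ 0.12  0.62 -0.43  2.06  1.03  1.23 -1.17] F [0.5 0.6 0.1] w 0.819
[ 2.47833157e-03 -6.37855996e-04  2.89618846e+00] b -26.779391958451335 29.36668555605914 8058
row [-0.0099, -0.0656, -0.0692] [0.0, 0.2, 0.1] dist 0.096 ang 0.2
```

View pics/w8.png

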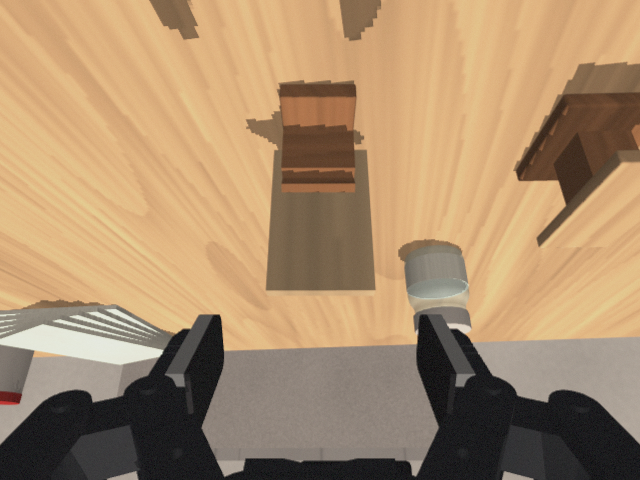

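Call:
arm_command --pt "-0.003 -0.022 -0.022 0 0 0 0.82" --pt "-0.006 -0.045 -0.045 0 0 0 0.82" --pt "-0.0086 -0.0675 -0.0686 0 0 0 0.82" --pt "-0.0086 -0.0675 -0.0686 0 0 0 0.82" --pt "-0.0086 -0.0675 -0.0686 0 0 0 0.5" --pt "-0.0086 -0.0675 -0.0686 0 0 0 0.5" --pt "-0.0086 -0.0675 -0.0686 0 0 0 0.5" --pt "-0.0086 -0.0675 -0.0686 0 0 0 0.5" --pt "-0.0086 -0.0675 -0.0686 0 0 0 0.5"

```text
time_s: 13.22
tool_pos: [456.6, -247.2, 78.8]
eef_rot: [2.349, -0.172, -0.064]
force: [-1.1, 0.7, 7.5]
gripper_width: 0.649
```

```bash
cat > plan2.py <<'E'
from go import *
# plaque centre vertical in slot (Cs), target stand centre Ct, long axis angle yt(deg of long axis, jaw yaw=yt-90)
def plan(Cs,Ct,ypl,ytgt,hs,save=True):
    s=st();p0=s['tool_pos'];r0=R.from_rotvec(s['eef_rot'])
    off=r0.inv().apply(np.array(Cs)-p0)
    rot=R.from_euler('z',ytgt,degrees=True)*R.from_euler('x',90,degrees=True)*R.from_euler('z',-ypl,degrees=True)
    rt=rot*r0
    for h in hs:
        p=np.array([Ct[0],Ct[1],h])-rt.apply(off)
        print(h,p.round(1),((p-p0)/1000).round(4),(rt*r0.inv()).as_rotvec(degrees=True).round(1))
    print('tool z',rt.apply([0,0,1]).round(3)); np.save('place.npy',np.r_[off,rt.as_rotvec()])
E
python3 - <<'E'
from plan2 import *
plan([456.1,-243.7,55],[584,-9],-8.0,5.9,[200,110,75,60])
E
```

```text
13.225 [ 456.6 -247.2   78.8] [ 2.349 -0.172 -0.064] q [ 0.2   0.73 -0.36  2.13  1.22  1.1  -1.28] F [-1.1  0.7  7.5] w 0.649
200 [587.4 -32.6 196.6] [0.1308 0.2146 0.1178] [90.2 -1.7 10.9]
110 [587.4 -32.6 106.6] [0.1308 0.2146 0.0278] [90.2 -1.7 10.9]
75 [587.4 -32.6  71.6] [ 0.1308  0.2146 -0.0072] [90.2 -1.7 10.9]
60 [587.4 -32.6  56.6] [ 0.1308  0.2146 -0.0222] [90.2 -1.7 10.9]
tool z [-0.072  0.702 -0.708]
```

Call:
arm_command --pt "0 0 0.03 0 0 0 0.5" --pt "0 0 0.08 0 0 0 0.5" --pt "0 0 0.13 0 0 0 0.5" --pt "0.03 0.05 0.13 10 0 1 0.5" --pt "0.06 0.1 0.13 20 0 2.5 0.5" --pt "0.09 0.15 0.13 30 -0.5 3.5 0.5" --pt "0.13 0.2 0.13 40 -1 5 0.5" --pt "0.1308 0.2146 0.13 50 -1 6 0.5" --pt "0.1308 0.2146 0.13 60 -1.2 7.2 0.5" --pt "0.1308 0.2146 0.13 70 -1.3 8.5 0.5" --pt "0.1308 0.2146 0.13 80 -1.5 9.7 0.5" --pt "0.1308 0.2146 0.13 90.2 -1.7 10.9 0.5" --pt "0.1308 0.2146 0.118 90.2 -1.7 10.9 0.5" --pt "0.1308 0.2146 0.118 90.2 -1.7 10.9 0.5" --pt "0.1308 0.2146 0.118 90.2 -1.7 10.9 0.5"

```text
time_s: 15.1
tool_pos: [587.4, -30.2, 198.7]
eef_rot: [-2.358, -0.118, 0.051]
force: [0.2, -0.3, -0.8]
gripper_width: 0.647
```

```bash
cat > boardcmp.py <<'E'
from go import *
def near(c,cx,cy,z0,z1,r=75):
    P=cloud(c);z=P[...,2];m=(z>z0)&(z<z1)&(np.hypot(P[...,0]-cx,P[...,1]-cy)<r)
    q=P[m].astype(np.float32)
    if m.sum()<40: return m.sum()
    (x,y),(a,b),t=cv2.minAreaRect(q[:,:2].copy())
    return m.sum(),(round(x,1),round(y,1)),(round(a,1),round(b,1)),round(t,1),q.min(0).round(1),q.max(0).round(1),np.median(q[:,2]).round(1)
E
python3 - <<'E'
from boardcmp import *
st(); 
for n in('wrist','scene','side'):
    c=snap(n,n+'9.png'); print(n,'board',near(c,584,-10,48,62)); print('   plaque',near(c,584,-10,185,220))
E
```

```text
15.1 [587.4 -30.2 198.7] [-2.358 -0.118  0.051] q [ 0.9   0.91 -1.04  1.55 -0.03  1.15  0.15] F [ 0.2 -0.3 -0.8] w 0.647
wrist board (np.int64(1559), (588.5, -49.6), (43.8, 12.4), 7.3, array([566.1, -57.9,  48.8], dtype=float32), array([610.8, -41.2,  57.3], dtype=float32), np.float32(55.0))
   plaque (np.int64(46469), (586.0, -13.8), (97.0, 105.1), 6.3, array([543.4, -71.3, 196.7], dtype=float32), array([639.9,  41.3, 220. ], dtype=float32), np.float32(205.9))
scene board (np.int64(606), (580.9, -11.4), (46.0, 92.3), 6.8, array([555.7, -58.8,  48.1], dtype=float32), array([608.5,  36.2,  61.6], dtype=float32), np.float32(56.6))
   plaque (np.int64(455), (585.7, -5.1), (59.7, 98.8), 13.9, array([549.1, -49.3, 198.4], dtype=float32), array([619.3,  43. , 212.1], dtype=float32), np.float32(207.6))
side board (np.int64(491), (582.9, -8.0), (48.1, 92.5), 6.7, array([555. , -54.7,  48.1], dtype=float32), array([608.8,  39.4,  56.3], dtype=float32), np.float32(53.4))
   plaque (np.int64(953), (583.0, -11.3), (112.9, 95.7), 87.5, array([532.8, -69.2, 185.6], dtype=float32), array([630.4,  44.3, 220. ], dtype=float32), np.float32(204.4))
```

View pics/wrist9.png

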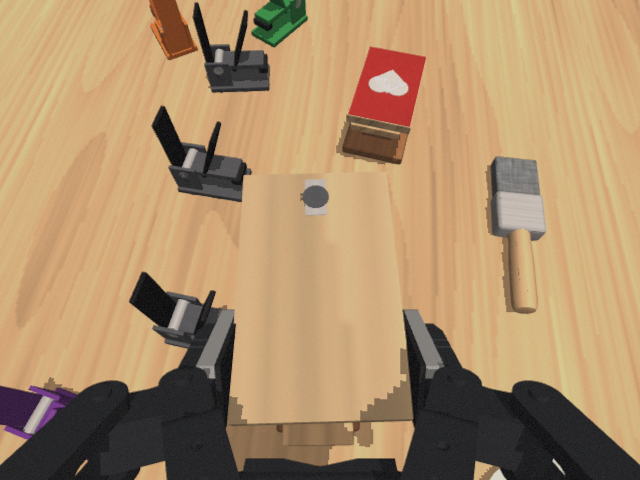

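View pics/side9.png

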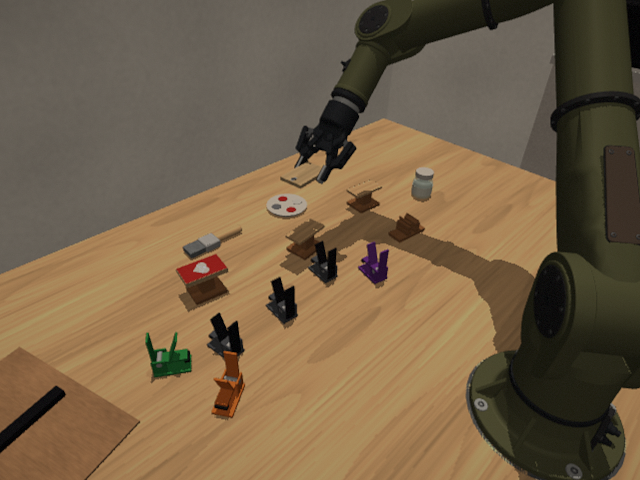

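Run:
```python
from go import *
c=snap('wrist')
w=plane(c,[[246,175],[388,173],[411,418],[229,422]],206);print(w.round(1),w.mean(0))
P=cloud(c)
uv=np.array([(320,200),(260,200),(375,200),(320,300),(320,400),(250,380),(390,380),(260,300)]);q=pts(c,uv);print(q.round(1))
A=np.c_[q[:,:2]-q[:,:2].mean(0),np.ones(len(q))];print(np.linalg.lstsq(A,q[:,2],rcond=None)[0])
```

```text
[[553.2  32.2 206. ]
 [608.2  38.6 206. ]
 [617.5 -49.4 206. ]
 [563.9 -55.9 206. ]] [585.67694463  -8.63734593 206.        ]
[[583.   23.5 206.3]
 [560.6  21.1 206.6]
 [603.7  26.  205.5]
 [586.9 -15.3 205.1]
 [590.1 -47.2 206.7]
 [568.2 -43.6 207.2]
 [611.  -39.1 205.8]
 [566.8 -17.4 205.4]]
[-1.71025881e-02 -6.67538912e-03  2.06058335e+02]
```

Call:
arm_command --pt "-0.002 -0.001 -0.05 0 0 0 0.5" --pt "-0.002 -0.001 -0.1 0 0 0 0.5" --pt "-0.002 -0.001 -0.12 0 0 0 0.5" --pt "-0.002 -0.001 -0.13 0 0 0 0.5" --pt "-0.002 -0.001 -0.136 0 0 0 0.5" --pt "-0.002 -0.001 -0.14 0 0 0 0.5" --pt "-0.002 -0.001 -0.142 0 0 0 0.5" --pt "-0.002 -0.001 -0.142 0 0 0 0.5"

```text
time_s: 16.3
tool_pos: [585.7, -32.6, 56.3]
eef_rot: [-2.357, -0.115, 0.05]
force: [-0.8, -0.5, -0.2]
gripper_width: 0.651
```

Run:
```python
from boardcmp import *
st(); c=snap('wrist','w10.png')
q=pts(c,np.array([(320,200),(260,200),(375,200),(320,300),(320,400),(250,380),(390,380),(260,300)]));print(q[:,2].round(1))
c=snap('side'); cv2.imwrite('pics/d10c.png',cv2.resize(c['frame'][180:300,240:400],None,fx=4,fy=4))
```

```text
16.3 [585.7 -32.6  56.3] [-2.357 -0.115  0.05 ] q [ 0.88  1.08 -0.95  1.64  0.07  0.96  0.22] F [-0.8 -0.5 -0.2] w 0.651
[63.3 63.5 62.7 63.9 62.7 64.4 63.6 63.4]
```

View pics/d10c.png

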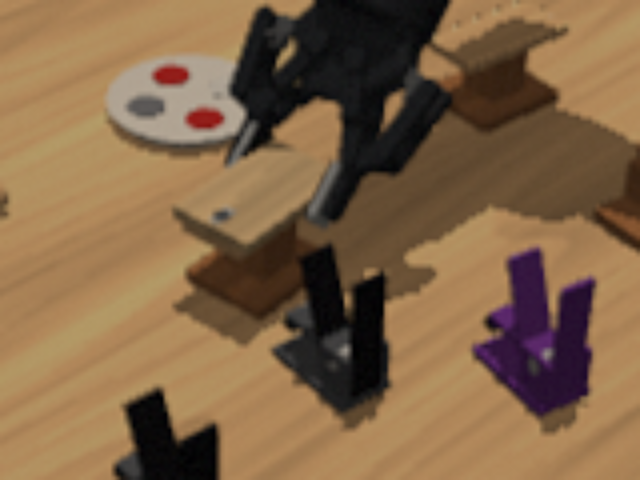

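Call:
arm_command --pt "0 0.001 -0.001 0 0 0 0.5" --pt "0 0.001 -0.001 0 0 0 0.7" --pt "0 0.001 -0.001 0 0 0 0.75" --pt "0 0.001 -0.001 0 0 0 0.82" --pt "0 0.001 -0.001 0 0 0 0.82" --pt "0.002 -0.02 0.02 0 0 0 0.82" --pt "0.005 -0.05 0.05 0 0 0 0.82" --pt "0.008 -0.08 0.1 0 0 0 0.82" --pt "0.008 -0.08 0.15 0 0 0 0.82" --pt "0.008 -0.06 0.19 0 0 0 0.82" --pt "0.008 -0.06 0.19 0 0 0 0.82"

```text
time_s: 17.77
tool_pos: [594.4, -90.0, 250.5]
eef_rot: [-2.358, -0.122, 0.045]
force: [0.0, 0.3, -0.4]
gripper_width: 0.821
```

Run:
```python
from boardcmp import *
st(); 
for n in('wrist','scene','side'):
    c=snap(n,n+'11.png'); print(n,'plaque',near(c,584,-10,59,70))
    print('   P2',near(c,621,238,58,70))
```

```text
17.775 [594.4 -90.  250.5] [-2.358 -0.122  0.045] q [ 0.95  0.88 -1.04  1.4  -0.04  1.34  0.18] F [ 0.   0.3 -0.4] w 0.821
wrist plaque (np.int64(7355), (583.3, -8.8), (56.1, 91.0), 7.3, array([549.7, -57.2,  59.1], dtype=float32), array([616.8,  39.1,  65.5], dtype=float32), np.float32(63.0))
   P2 (np.int64(3370), (622.1, 243.4), (94.0, 56.2), 80.4, array([587. , 193.3,  58. ], dtype=float32), array([656.9, 291.7,  65.3], dtype=float32), np.float32(63.1))
scene plaque (np.int64(761), (580.6, -9.6), (58.3, 96.5), 7.9, array([547.4, -59.9,  59.2], dtype=float32), array([613.8,  39.3,  69.7], dtype=float32), np.float32(64.7))
   P2 (np.int64(602), (618.9, 243.1), (95.9, 61.8), 79.1, array([585.1, 191.4,  58. ], dtype=float32), array([654.8, 292.9,  69.9], dtype=float32), np.float32(64.9))
side plaque (np.int64(582), (581.9, -5.6), (58.7, 93.6), 7.8, array([548.4, -53.9,  59. ], dtype=float32), array([615. ,  43.5,  64.5], dtype=float32), np.float32(61.5))
   P2 (np.int64(864), (621.2, 245.8), (90.9, 60.5), 81.1, array([585.5, 196.7,  58. ], dtype=float32), array([657.2, 294.6,  65.6], dtype=float32), np.float32(61.9))
```

View pics/wrist11.png

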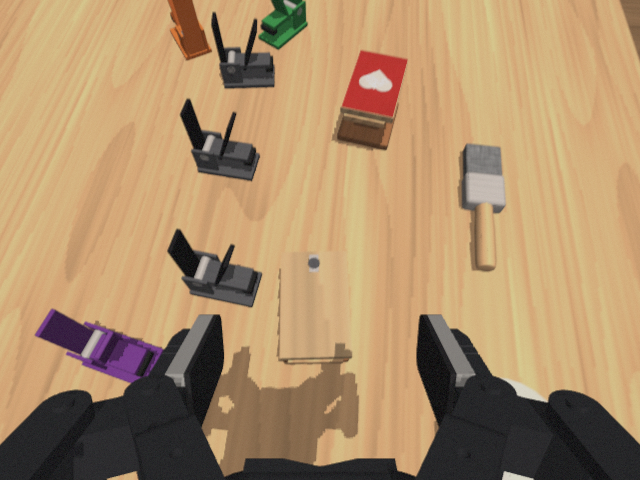

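Run:
```python
from go import *
e=np.array([np.cos(np.radians(80.4)),np.sin(np.radians(80.4)),0])
g=np.array([621.8,243.5,59])+22*e; z=zdir(-9.6,-45)
print(g-90*z); delta(g-90*z,-9.6,-45)
```

```text
[636.08201048 327.94031638 122.63961031]
row [0.0428, 0.4211, -0.1226] [-89.9, 3.0, -11.8] dist 0.441 ang 90.8
```

Call:
arm_command --pt "0.006 0.05 0 -10 0 -1.3 0.82" --pt "0.012 0.1 0 -20 0.7 -2.6 0.82" --pt "0.018 0.15 0 -30 1 -3.9 0.82" --pt "0.024 0.2 0 -40 1.3 -5.2 0.82" --pt "0.03 0.26 0 -50 1.7 -6.5 0.82" --pt "0.035 0.32 0 -60 2 -7.9 0.82" --pt "0.04 0.38 0 -70 2.3 -9.2 0.82" --pt "0.043 0.421 0 -80 2.7 -10.5 0.82" --pt "0.043 0.421 -0.04 -89.9 3 -11.8 0.82" --pt "0.043 0.421 -0.09 -89.9 3 -11.8 0.82" --pt "0.043 0.421 -0.122 -89.9 3 -11.8 0.82" --pt "0.043 0.421 -0.122 -89.9 3 -11.8 0.82" --pt "0.043 0.421 -0.122 -89.9 3 -11.8 0.82" --pt "0.043 0.421 -0.122 -89.9 3 -11.8 0.82"

```text
time_s: 19.68
tool_pos: [637.3, 327.7, 125.7]
eef_rot: [2.352, -0.2, -0.08]
force: [0.3, -0.2, -0.5]
gripper_width: 0.823
```

Run:
```python
from meas import *
from go import *
st()
c=snap('wrist','w12.png')
for r in rects(c,red(c),63): print(r)
e=np.array([np.cos(np.radians(80.4)),np.sin(np.radians(80.4)),0])
g=np.array([621.8,243.5,59])+22*e; z=zdir(-9.6,-45)
delta(g+5*z,-9.6,-45)
```

```text
19.675 [637.3 327.7 125.7] [ 2.352 -0.2   -0.08 ] q [-0.7   1.12 -0.09  0.79  0.54  1.88 -0.94] F [ 0.3 -0.2 -0.5] w 0.823
(array([317., 270.]), 622.6, 242.1, 87.2, 53.8, 80.4, np.int32(4657))
row [-0.0123, -0.0661, -0.0701] [-0.2, 0.1, 0.1] dist 0.097 ang 0.2
```

View pics/w12.png

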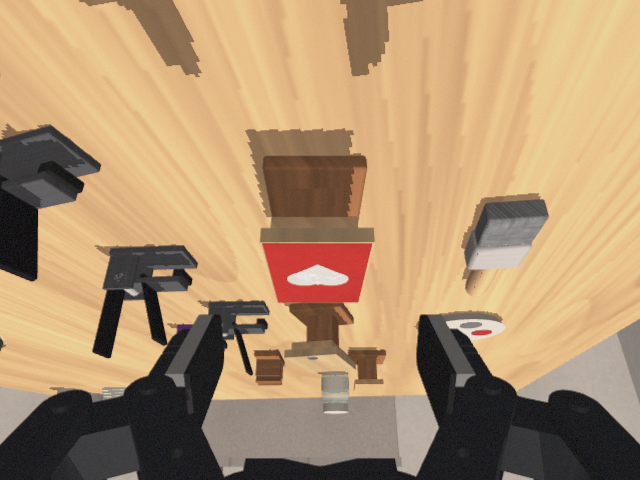

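Call:
arm_command --pt "-0.004 -0.022 -0.022 0 0 0 0.82" --pt "-0.008 -0.045 -0.046 0 0 0 0.82" --pt "-0.012 -0.067 -0.0705 0 0 0 0.82" --pt "-0.012 -0.067 -0.0705 0 0 0 0.82" --pt "-0.012 -0.067 -0.0705 0 0 0 0.5" --pt "-0.012 -0.067 -0.0705 0 0 0 0.5" --pt "-0.012 -0.067 -0.0705 0 0 0 0.5" --pt "-0.012 -0.067 -0.0705 0 0 0 0.5" --pt "-0.012 -0.067 -0.0705 0 0 0 0.5"

```text
time_s: 20.85
tool_pos: [625.9, 262.5, 56.9]
eef_rot: [2.355, -0.2, -0.076]
force: [1.8, 3.3, 6.3]
gripper_width: 0.649
```

Run:
```python
from plan2 import *
plan([622.3,242.6,59],[455,-242.4],-9.6,-8.1,[200,75,55])
```

```text
20.85 [625.9 262.5  56.9] [ 2.355 -0.2   -0.076] q [-0.64  1.09 -0.09  1.07  0.55  1.64 -1.03] F [1.8 3.3 6.3] w 0.649
200 [ 455.6 -240.4  220.2] [-0.1704 -0.5029  0.1633] [ 88.9 -13.8   1.2]
75 [ 455.6 -240.4   95.2] [-0.1704 -0.5029  0.0383] [ 88.9 -13.8   1.2]
55 [ 455.6 -240.4   75.2] [-0.1704 -0.5029  0.0183] [ 88.9 -13.8   1.2]
tool z [ 0.103  0.704 -0.703]
```

Call:
arm_command --pt "0 0 0.03 0 0 0 0.5" --pt "0 0 0.08 0 0 0 0.5" --pt "0 0 0.13 0 0 0 0.5" --pt "-0.01 -0.03 0.164 7 -1 0 0.5" --pt "-0.03 -0.08 0.164 16 -2.5 0 0.5" --pt "-0.05 -0.135 0.164 25 -4 0 0.5" --pt "-0.07 -0.19 0.164 34 -5 0 0.5" --pt "-0.09 -0.245 0.164 43 -6.5 0 0.5" --pt "-0.11 -0.3 0.164 52 -8 0.5 0.5" --pt "-0.13 -0.355 0.164 61 -9.5 0.8 0.5" --pt "-0.15 -0.41 0.164 70 -11 1 0.5" --pt "-0.165 -0.46 0.164 79 -12.3 1 0.5" --pt "-0.17 -0.503 0.164 88.9 -13.8 1.2 0.5" --pt "-0.17 -0.503 0.164 88.9 -13.8 1.2 0.5" --pt "-0.17 -0.503 0.164 88.9 -13.8 1.2 0.5" --pt "-0.17 -0.503 0.164 88.9 -13.8 1.2 0.5"

```text
time_s: 22.85
tool_pos: [457.0, -238.0, 222.3]
eef_rot: [-2.348, 0.164, -0.071]
force: [0.2, 1.3, -0.1]
gripper_width: 0.646
```

Run:
```python
from boardcmp import *
st()
c=snap('wrist','w13.png');print('P2 stand',near(c,622,243,48,62))
c=snap('side','d13.png');print('P2 stand',near(c,622,243,48,62));P=cloud(c)
nrm=np.array([np.cos(np.radians(81.8)),np.sin(np.radians(81.8)),0]); u=np.array([nrm[1],-nrm[0],0])
d=P-np.array([455,-242.4,200.]);a=d@nrm;b=d@u;z=d[...,2]
m=(abs(a)<20)&(abs(b)<22)&(z<15)&(z>-52)
A=np.c_[b[m],z[m],np.ones(m.sum())];print(np.linalg.lstsq(A,a[m],rcond=None)[0],z[m].min()+200)
c=snap('scene','s13.png');print('P2 stand',near(c,622,243,48,62))
```

```text
22.85 [ 457.  -238.   222.3] [-2.348  0.164 -0.071] q [ 1.1   0.68 -0.5   1.63 -0.38  1.33  0.67] F [ 0.2  1.3 -0.1] w 0.646
P2 stand 0
P2 stand (np.int64(722), (619.2, 244.4), (91.3, 47.8), 79.8, array([589.3, 197.1,  48. ], dtype=float32), array([649.9, 292.3,  57.2], dtype=float32), np.float32(53.6))
[-2.19529275e-03 -5.11418835e-04  9.00917108e+00] 156.15981610287395
P2 stand (np.int64(471), (618.6, 240.1), (95.9, 47.0), 81.3, array([589.3, 191.6,  48.1], dtype=float32), array([647.2, 290.9,  61.9], dtype=float32), np.float32(56.9))
```

View pics/w13.png

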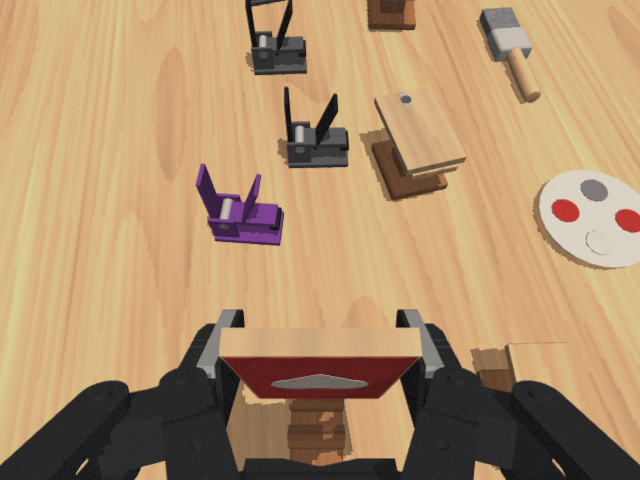

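Call:
arm_command --pt "0 -0.002 -0.05 0 0 0 0.5" --pt "0 -0.0025 -0.1 0 0 0 0.5" --pt "0 -0.0025 -0.115 0 0 0 0.5" --pt "0 -0.0025 -0.125 0 0 0 0.5" --pt "0 -0.0025 -0.135 0 0 0 0.5" --pt "0 -0.0025 -0.142 0 0 0 0.5" --pt "0 -0.0025 -0.1455 0 0 0 0.5" --pt "0 -0.0025 -0.1455 0 0 0 0.5"

```text
time_s: 24.0
tool_pos: [456.8, -240.8, 76.9]
eef_rot: [-2.348, 0.165, -0.071]
force: [0.1, 0.3, 0.5]
gripper_width: 0.65
```

Run:
```python
from go import *
st(); c=snap('side');cv2.imwrite('pics/d14c.png',cv2.resize(c['frame'][100:300,320:520],None,fx=3,fy=3))
```

```text
24.0 [ 456.8 -240.8   76.9] [-2.348  0.165 -0.071] q [ 1.08  0.87 -0.47  1.72 -0.34  1.09  0.78] F [0.1 0.3 0.5] w 0.65
```

View pics/d14c.png

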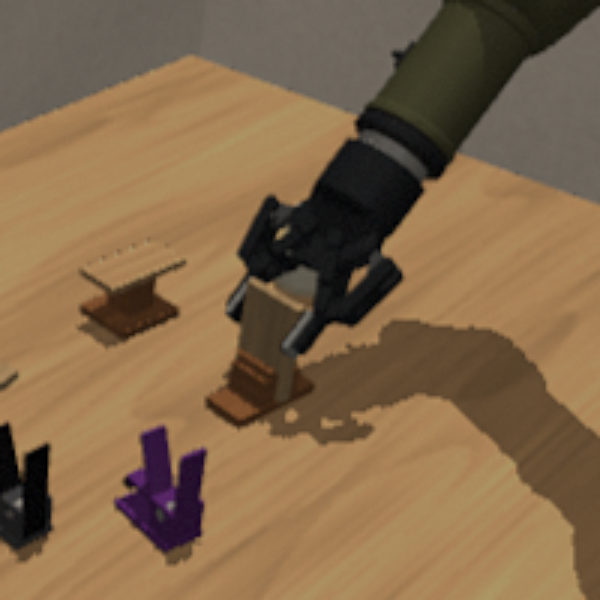

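Same as before; release, retreat and swing over to the other side.

Call:
arm_command --pt "0 0 0 0 0 0 0.7" --pt "0 0 0 0 0 0 0.75" --pt "0 0 0 0 0 0 0.82" --pt "0 0 0 0 0 0 0.82" --pt "-0.004 -0.025 0.025 0 0 0 0.82" --pt "-0.008 -0.05 0.05 0 0 0 0.82" --pt "-0.011 -0.075 0.1 0 0 0 0.82" --pt "-0.011 -0.06 0.15 0 0 0 0.82" --pt "-0.009 -0.04 0.17 -10 1.5 0 0.82" --pt "-0.006 -0.02 0.17 -20 3 0 0.82" --pt "-0.003 0 0.17 -30 4.5 0 0.82" --pt "0 0.02 0.17 -40 6 0 0.82" --pt "0.003 0.04 0.17 -50 7.5 0 0.82" --pt "0.005 0.06 0.17 -60 9 0 0.82" --pt "0.007 0.061 0.17 -70 10.5 0 0.82" --pt "0.007 0.061 0.15 -80 12 0 0.82" --pt "0.007 0.061 0.11 -88.9 13.6 -0.3 0.82" --pt "0.007 0.061 0.067 -88.9 13.6 -0.3 0.82" --pt "0.007 0.061 0.067 -88.9 13.6 -0.3 0.82" --pt "0.007 0.061 0.067 -88.9 13.6 -0.3 0.82"

```text
time_s: 26.55
tool_pos: [464.1, -180.4, 145.4]
eef_rot: [2.355, -0.179, -0.083]
force: [-0.2, -0.3, 0.6]
gripper_width: 0.823
```

Run:
```python
from go import *
st(); c=snap('wrist','w15.png')
P=cloud(c)
nrm=np.array([np.cos(np.radians(81.8)),np.sin(np.radians(81.8)),0]); u=np.array([nrm[1],-nrm[0],0])
d=P-np.array([455,-242.4,80.]);a=d@nrm;b=d@u;z=d[...,2]
m=(abs(a)<25)&(abs(b)<40)&(z<18)&(z>-28)
A=np.c_[b[m],z[m],np.ones(m.sum())];co=np.linalg.lstsq(A,a[m],rcond=None)[0]
print(co,'b',b[m].min(),b[m].max(),m.sum())
bc=(b[m].min()+b[m].max())/2
C=np.array([455,-242.4,80])+(co[2]-4)*nrm+bc*u; zz=zdir(-8.1,-45)
print(C); delta(C+5*zz,-8.1,-45)
```

```text
26.55 [ 464.1 -180.4  145.4] [ 2.355 -0.179 -0.083] q [-0.08  0.59 -0.12  2.05  0.94  1.08 -1.05] F [-0.2 -0.3  0.6] w 0.823
[5.05123162e-03 2.68112287e-03 3.26254806e+00] b -26.502559684306302 29.770619769683744 8060
[ 456.51214211 -243.36297237   80.        ]
row [-0.0083, -0.0664, -0.0694] [-0.3, -0.3, 0.8] dist 0.096 ang 0.9
```

View pics/w15.png

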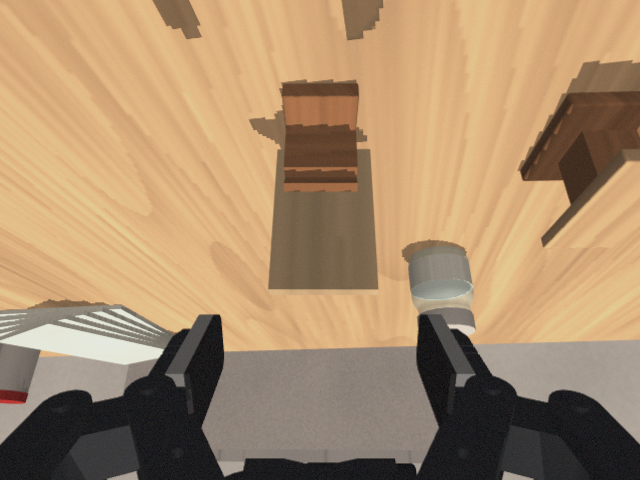

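Call:
arm_command --pt "-0.003 -0.022 -0.022 0 0 0.8 0.82" --pt "-0.006 -0.045 -0.045 0 0 0.8 0.82" --pt "-0.0083 -0.0668 -0.0694 0 0 0.8 0.82" --pt "-0.0083 -0.0668 -0.0694 0 0 0.8 0.82" --pt "-0.0083 -0.0668 -0.0694 0 0 0.8 0.5" --pt "-0.0083 -0.0668 -0.0694 0 0 0.8 0.5" --pt "-0.0083 -0.0668 -0.0694 0 0 0.8 0.5" --pt "-0.0083 -0.0668 -0.0694 0 0 0.8 0.5" --pt "-0.0083 -0.0668 -0.0694 0 0 0.8 0.5"

```text
time_s: 27.72
tool_pos: [456.7, -247.2, 78.0]
eef_rot: [2.355, -0.164, -0.072]
force: [-0.5, 1.8, 7.3]
gripper_width: 0.648
```

Run:
```python
from plan2 import *
plan([456.5,-243.4,55],[621,243],-8.1,-9.3,[200,75,60])
```

```text
27.725 [ 456.7 -247.2   78. ] [ 2.355 -0.164 -0.072] q [ 0.    0.71 -0.05  2.13  1.14  0.91 -1.18] F [-0.5  1.8  7.3] w 0.648
200 [618.  220.2 196.2] [0.1613 0.4674 0.1182] [ 89.  -13.6  -0.9]
75 [618.  220.2  71.2] [ 0.1613  0.4674 -0.0068] [ 89.  -13.6  -0.9]
60 [618.  220.2  56.2] [ 0.1613  0.4674 -0.0218] [ 89.  -13.6  -0.9]
tool z [ 0.113  0.7   -0.705]
```

Call:
arm_command --pt "0 0 0.03 0 0 0 0.5" --pt "0 0 0.08 0 0 0 0.5" --pt "0 0 0.13 0 0 0 0.5" --pt "0.01 0.03 0.15 9 -1 0 0.5" --pt "0.03 0.085 0.15 18 -2.5 0 0.5" --pt "0.05 0.14 0.15 27 -4 0 0.5" --pt "0.07 0.195 0.15 36 -5.5 0 0.5" --pt "0.09 0.25 0.15 45 -7 0 0.5" --pt "0.11 0.305 0.15 54 -8 -0.5 0.5" --pt "0.13 0.36 0.15 63 -9.5 -0.6 0.5" --pt "0.15 0.415 0.15 72 -11 -0.7 0.5" --pt "0.161 0.467 0.14 81 -12.3 -0.8 0.5" --pt "0.161 0.467 0.118 89 -13.6 -0.9 0.5" --pt "0.161 0.467 0.118 89 -13.6 -0.9 0.5" --pt "0.161 0.467 0.118 89 -13.6 -0.9 0.5" --pt "0.161 0.467 0.118 89 -13.6 -0.9 0.5"

```text
time_s: 29.72
tool_pos: [617.9, 221.7, 198.7]
eef_rot: [-2.348, 0.18, -0.083]
force: [0.8, 0.5, 0.4]
gripper_width: 0.646
```

Run:
```python
from boardcmp import *
st(); 
for n in('wrist','scene','side'):
    c=snap(n,n+'16.png'); print(n,'board',near(c,621,243,48,62,80))
    if n=='wrist':
        f=c['frame'];
```

```text
29.725 [617.9 221.7 198.7] [-2.348  0.18  -0.083] q [ 0.5   0.72 -0.85  1.81 -0.42  0.58  0.04] F [0.8 0.5 0.4] w 0.646
wrist board (np.int64(1419), (613.8, 202.6), (11.3, 43.7), 81.2, array([592.1, 193.8,  48.4], dtype=float32), array([636.2, 211.1,  57.5], dtype=float32), np.float32(55.0))
scene board (np.int64(474), (618.1, 240.3), (95.6, 46.6), 79.5, array([589.2, 191.4,  48.4], dtype=float32), array([646.1, 289.2,  61.7], dtype=float32), np.float32(56.5))
side board (np.int64(718), (619.9, 244.8), (90.6, 50.0), 81.3, array([589.8, 197.7,  48. ], dtype=float32), array([651.1, 292.4,  57.4], dtype=float32), np.float32(53.7))
```

View pics/wrist16.png

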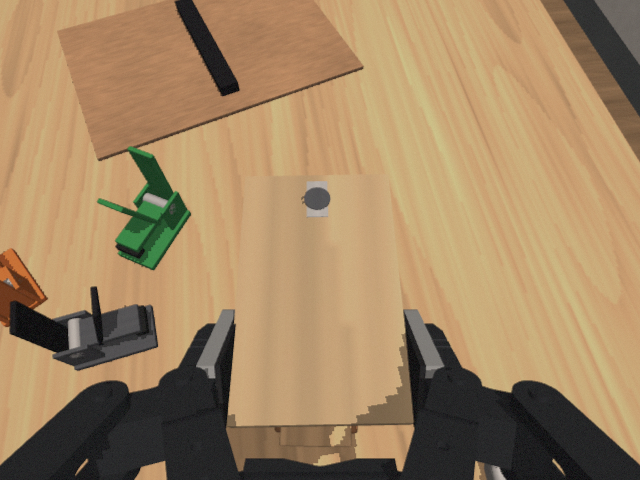

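Run:
```python
from go import *
c=snap('wrist')
q=pts(c,np.array([(320,240),(260,200),(375,200),(320,300),(320,400),(250,380),(390,350),(260,300)]));print(q[:,2].round(1)); z=q[:,2].mean()
w=plane(c,[[246,176],[388,174],[412,420],[229,425]],z);m=w.mean(0);print(w.round(1),m, np.degrees(np.arctan2(*(w[0]+w[1]-w[2]-w[3])[[1,0]])))
print('shift',np.array([620.3,242.8])-m[:2], 59-(z-4))
```

```text
[205.3 205.3 205.9 205.5 205.3 206.6 205.  341.9]
[[602.1 278.2 222.6]
 [650.2 271.7 222.6]
 [638.7 194.7 222.6]
 [591.7 200.8 222.6]] [620.67387645 236.35906013 222.5906582 ] 81.92561073653734
shift [-0.37387645  6.44093987] -159.59065820404192
```

Run:
```python
from go import *
c=snap('wrist'); z=205.6
w=plane(c,[[246,176],[388,174],[412,420],[229,425]],z);m=w.mean(0);print(w.round(1),m, np.degrees(np.arctan2(*(w[0]+w[1]-w[2]-w[3])[[1,0]])))
print('shift',np.array([620.3,242.8])-m[:2], 59-(z-4))
```

```text
[[600.6 290.3 205.6]
 [655.3 282.8 205.6]
 [642.2 195.1 205.6]
 [588.7 202.1 205.6]] [621.71550308 242.57825027 205.6       ] 81.90127012594498
shift [-1.41550308  0.22174973] -142.6
```

Call:
arm_command --pt "-0.0015 0.001 -0.05 0 0 0 0.5" --pt "-0.0015 0.001 -0.1 0 0 0 0.5" --pt "-0.0015 0.001 -0.12 0 0 0 0.5" --pt "-0.0015 0.001 -0.13 0 0 0 0.5" --pt "-0.0015 0.001 -0.136 0 0 0 0.5" --pt "-0.0015 0.001 -0.14 0 0 0 0.5" --pt "-0.0015 0.001 -0.142 0 0 0 0.5" --pt "-0.0015 0.001 -0.142 0 0 0 0.5"

```text
time_s: 30.98
tool_pos: [616.6, 221.5, 55.6]
eef_rot: [-2.348, 0.183, -0.082]
force: [-0.7, -0.2, 1.0]
gripper_width: 0.645
```

Run:
```python
from boardcmp import *
st(); c=snap('wrist','w17.png')
q=pts(c,np.array([(320,240),(260,200),(375,200),(320,300),(320,400),(250,380),(390,350),(260,300)]));print(q[:,2].round(1))
c=snap('side'); cv2.imwrite('pics/d17c.png',cv2.resize(c['frame'][220:340,120:280],None,fx=4,fy=4))
```

```text
30.975 [616.6 221.5  55.6] [-2.348  0.183 -0.082] q [ 0.48  0.96 -0.83  1.89 -0.38  0.33  0.17] F [-0.7 -0.2  1. ] w 0.645
[64.5 62.2 64.7 63.3 62.9 62.8 64.5 62.2]
```

View pics/d17c.png

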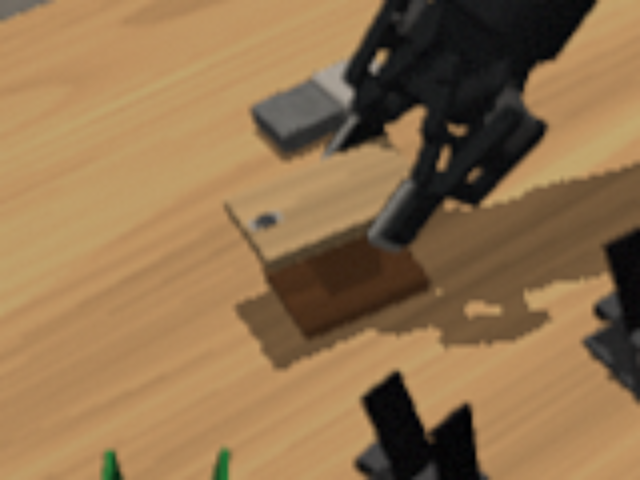

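Call:
arm_command --pt "0 0.001 -0.001 0 0 0 0.7" --pt "0 0.001 -0.001 0 0 0 0.75" --pt "0 0.001 -0.001 0 0 0 0.82" --pt "0 0.001 -0.001 0 0 0 0.82" --pt "-0.003 -0.02 0.02 0 0 0 0.82" --pt "-0.008 -0.05 0.05 0 0 0 0.82" --pt "-0.012 -0.08 0.1 0 0 0 0.82" --pt "-0.012 -0.08 0.15 0 0 0 0.82" --pt "-0.012 -0.06 0.19 0 0 0 0.82"

```text
time_s: 32.2
tool_pos: [605.6, 159.5, 247.3]
eef_rot: [-2.348, 0.188, -0.086]
force: [0.7, 1.0, 0.2]
gripper_width: 0.82
```

Run:
```python
from boardcmp import *
st(); 
for n in('wrist','scene','side'):
    c=snap(n,n+'18.png'); print(n,'P2',near(c,621,243,59,70,70)); print(n,'P1',near(c,583,-9,59,70,70))
delta([520,60,300],0,0)
```

```text
32.2 [605.6 159.5 247.3] [-2.348  0.188 -0.086] q [ 0.63  0.65 -0.88  1.78 -0.42  0.73  0.05] F [0.7 1.  0.2] w 0.82
wrist P2 (np.int64(7365), (620.3, 243.6), (90.9, 56.1), 82.1, array([586.9, 195. ,  59. ], dtype=float32), array([653.6, 291.4,  65.3], dtype=float32), np.float32(63.0))
wrist P1 0
scene P2 (np.int64(582), (617.3, 243.3), (97.9, 58.6), 83.4, array([583.3, 193.2,  59. ], dtype=float32), array([650.7, 292.5,  70. ], dtype=float32), np.float32(64.8))
scene P1 (np.int64(760), (580.3, -10.0), (58.0, 97.0), 6.5, array([546.4, -59.7,  59.1], dtype=float32), array([614. ,  38.6,  69.7], dtype=float32), np.float32(64.7))
side P2 (np.int64(843), (619.4, 246.1), (91.7, 59.2), 84.2, array([586.1, 197.5,  59. ], dtype=float32), array([652.6, 293.9,  65.1], dtype=float32), np.float32(61.7))
side P1 (np.int64(577), (582.6, -6.0), (57.9, 93.5), 7.3, array([548.9, -53.8,  59. ], dtype=float32), array([614.8,  43.3,  64.3], dtype=float32), np.float32(61.6))
row [-0.0847, -0.1032, 0.0518] [-45.1, 4.0, 8.2] dist 0.143 ang 46.0
```

View pics/scene18.png

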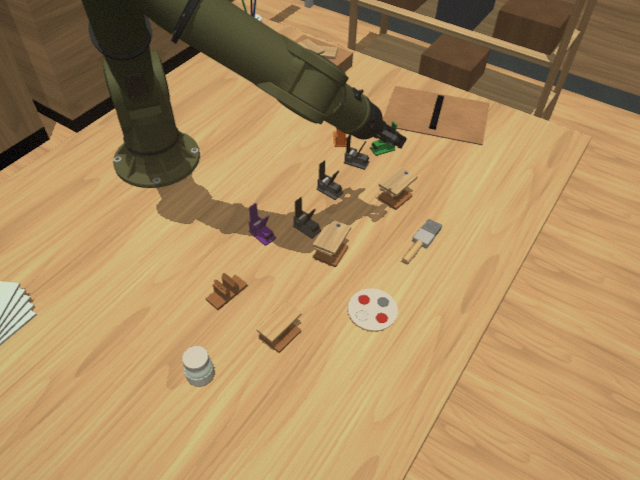

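Call:
arm_command --pt "-0.025 -0.03 0.01 -9 1 1.6 0.95" --pt "-0.05 -0.06 0.01 -18 1.6 3.2 0.95" --pt "-0.08 -0.08 0.01 -27 2.4 4.8 0.95" --pt "-0.1156 -0.0995 0.003 -36 3.2 6.4 0.95" --pt "-0.1156 -0.0995 0.003 -45.1 4 8.2 0.95" --pt "-0.1156 -0.0995 0.003 -45.1 4 8.2 0.95" --pt "-0.1156 -0.0995 0.003 -45.1 4 8.2 0.95"

```text
time_s: 33.22
tool_pos: [488.9, 63.1, 250.1]
eef_rot: [-3.141, 0.002, 0.003]
force: [0.2, -0.0, -0.7]
gripper_width: 0.951
```

```bash
cat > clips.py <<'E'
from go import *
def clips(c,save=None):
    P=cloud(c);z=P[...,2];f=c['frame'].astype(int)
    dark=(f.max(2)<90)&((f.max(2)-f.min(2))<25)
    dist=np.linalg.norm(P-c['Tw'][:3,3],axis=2)
    m=dark&(z>1)&(z<95)&(dist>150)
    n,l,stt,ce=cv2.connectedComponentsWithStats(cv2.morphologyEx(m.astype(np.uint8),cv2.MORPH_CLOSE,np.ones((5,5))))
    for i in range(1,n):
        if stt[i,4]<400: continue
        k=(l==i)&m
        pl=k&(z>2.5)&(z<11); q=P[pl].astype(np.float32)
        t=P[k&(z>60)].astype(np.float32)
        if len(t)<30 or len(q)<30: continue
        print('clip px',ce[i].round(),stt[i,4],'zmax',t[:,2].max().round(1))
        print('   low plate',cv2.minAreaRect(q[:,:2].copy()),q.min(0).round(),q.max(0).round())
        # handles: split by clustering on x
        cr,lab,cen=cv2.kmeans(t[:,:2].copy(),2,None,(3,20,.1),3,cv2.KMEANS_PP_CENTERS)
        for j in range(2):
            h=t[lab.ravel()==j]; print('   handle',len(h),cv2.minAreaRect(h[:,:2].copy()),'z',h[:,2].min().round(),h[:,2].max().round())
E
python3 - <<'E'
from clips import *
st(); c=snap('wrist','w19.png');clips(c)
E
```

```text
33.225 [488.9  63.1 250.1] [-3.141e+00  2.000e-03  3.000e-03] q [ 0.23  0.33 -0.56  1.83  0.2   1.03 -0.41] F [ 0.2 -0.  -0.7] w 0.951
clip px [278.  71.] 3015 zmax 86.5
   low plate ((466.44171142578125, 164.2957305908203), (35.247310638427734, 61.95082092285156), 85.04769134521484) [434. 147.   4.] [498. 182.  11.]
   handle 424 ((438.6022033691406, 166.6102752685547), (21.256011962890625, 3.836890697479248), 86.32910919189453) z 60.0 87.0
   handle 458 ((480.0740661621094, 163.4219512939453), (21.200733184814453, 9.681527137756348), 84.85162353515625) z 60.0 78.0
clip px [323. 248.] 2497 zmax 86.6
   low plate ((494.5440368652344, 28.099069595336914), (60.88856506347656, 30.745018005371094), 2.793455123901367) [463.  11.   3.] [525.  42.  11.]
   handle 387 ((506.0852966308594, 19.675121307373047), (22.308591842651367, 9.916191101074219), 82.76811981201172) z 60.0 77.0
   handle 190 ((464.8010559082031, 24.366317749023438), (22.78391456604004, 3.2162015438079834), 83.28994750976562) z 61.0 87.0
```

View pics/w19.png

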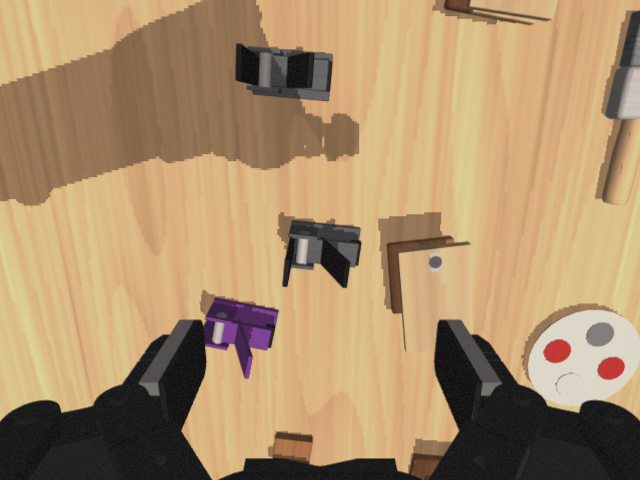

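Call:
arm_command --pt "-0.0106 -0.0406 -0.05 0 0 -6.7 0.87" --pt "-0.0106 -0.0406 -0.1 0 0 -6.7 0.87" --pt "-0.0106 -0.0406 -0.14 0 0 -6.7 0.87" --pt "-0.0106 -0.0406 -0.16 0 0 -6.7 0.87" --pt "-0.0106 -0.0406 -0.16 0 0 -6.7 0.87"

```text
time_s: 33.9
tool_pos: [477.2, 19.7, 88.4]
eef_rot: [-3.134, 0.194, 0.01]
force: [-0.3, 0.3, -0.3]
gripper_width: 0.873
```

Run:
```python
from clips import *
st(); snap('wrist','w20.png')
for n in ('scene','side'):
    c=snap(n)
    uv=cv2.projectPoints(np.array([[478.3,22.5,70.]]),c['Tw'][:3,:3].T,-c['Tw'][:3,:3].T@c['Tw'][:3,3],c['K'],None)[0].ravel();u,v=map(int,uv)
    cv2.imwrite('pics/%s20.png'%n,cv2.resize(c['frame'][v-60:v+60,u-80:u+80],None,fx=4,fy=4,interpolation=cv2.INTER_CUBIC))
```

```text
33.9 [477.2  19.7  88.4] [-3.134  0.194  0.01 ] q [ 0.2   0.52 -0.42  2.08  0.35  0.62 -0.59] F [-0.3  0.3 -0.3] w 0.873
```

View pics/w20.png

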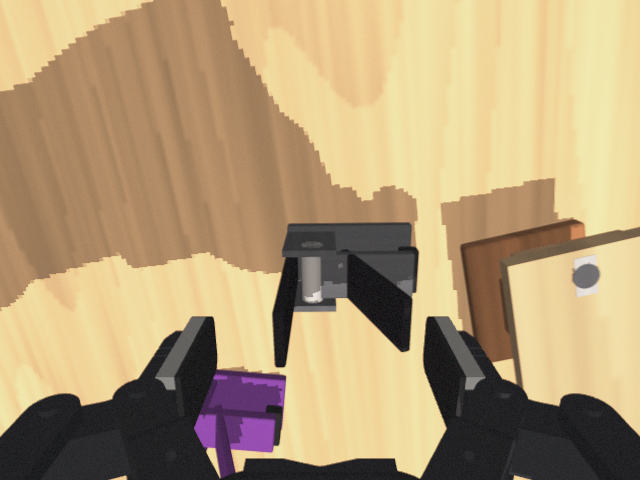

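View pics/scene20.png

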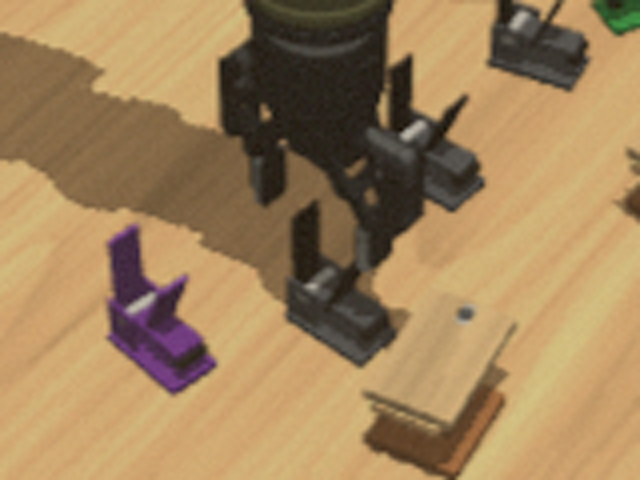

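View pics/side20.png

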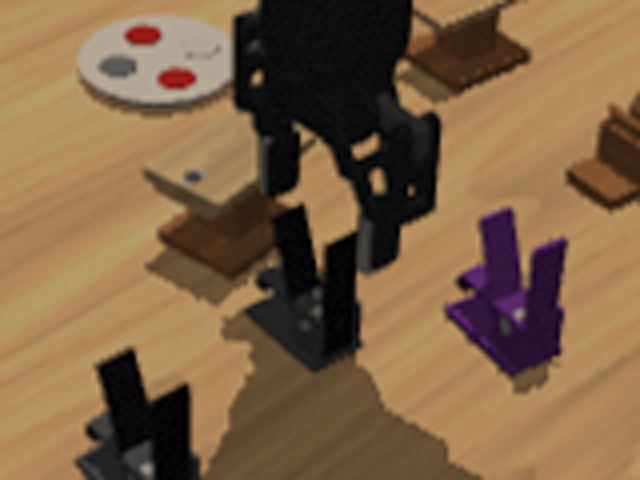

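Run:
```python
from clips import *
c=snap('wrist');P=cloud(c);z=P[...,2]
f=c['frame'].astype(int);dark=(f.max(2)<60)
for nm,(x0,x1,y0,y1) in {'back':(272,300,255,370),'front':(345,412,255,352)}.items():
    m=np.zeros_like(dark);m[y0:y1,x0:x1]=1;m&=dark&(z>55)&(z<95)
    t=P[m].astype(np.float32);print(nm,len(t),cv2.minAreaRect(t[:,:2].copy()),t.min(0),t.max(0))
m=dark|((f.max(2)<110)&(f.max(2)-f.min(2)<20)); m[:, :270]=0; m[:,430:]=0; m[:215]=0; m[320:]=0
m&=(z>2.5)&(z<9)
t=P[m].astype(np.float32);print('plate',len(t),cv2.minAreaRect(t[:,:2].copy()),t.min(0),t.max(0))
```

```text
back 1112 ((464.9158020019531, 24.643089294433594), (21.80377960205078, 3.3867335319519043), 83.95557403564453) [462.15903   13.869796  55.022724] [467.565    35.57175  86.69408]
front 2015 ((505.158447265625, 19.730915069580078), (22.692729949951172, 11.854097366333008), 83.660888671875) [498.761     7.98366  55.04714] [512.02747   31.247108  77.56643 ]
plate 2469 ((494.9559020996094, 28.13226318359375), (61.583038330078125, 30.710968017578125), 2.808706045150757) [463.58957    11.335283    2.5055168] [525.51526   42.011276   8.999715]
```

Call:
arm_command --pt "0.001 0.003 -0.01 0 0 0.2 0.87" --pt "0.001 0.003 -0.0175 0 0 0.2 0.87" --pt "0.001 0.003 -0.0175 0 0 0.2 0.87" --pt "0.001 0.003 -0.0175 0 0 0.2 0.6" --pt "0.001 0.003 -0.0175 0 0 0.2 0.5" --pt "0.001 0.003 -0.0175 0 0 0.2 0.4" --pt "0.001 0.003 -0.0175 0 0 0.2 0.32" --pt "0.001 0.003 -0.0175 0 0 0.2 0.32" --pt "0.001 0.003 -0.0175 0 0 0.2 0.32" --pt "0.001 0.003 -0.0175 0 0 0.2 0.32" --pt "0.001 0.003 -0.0175 0 0 0.2 0.32" --newtons 50

```text
time_s: 35.48
tool_pos: [476.7, 24.7, 75.2]
eef_rot: [3.136, -0.183, -0.007]
force: [-16.8, 2.1, 32.9]
gripper_width: 0.339
```

Run:
```python
from clips import *
st(); snap('wrist','w21.png')
c=snap('side');cv2.imwrite('pics/side21.png',cv2.resize(c['frame'][190:330,240:410],None,fx=4,fy=4,interpolation=cv2.INTER_CUBIC))
```

```text
35.475 [476.7  24.7  75.2] [ 3.136 -0.183 -0.007] q [ 0.17  0.54 -0.4   2.09  0.38  0.58 -0.61] F [-16.8   2.1  32.9] w 0.339
```

View pics/w21.png

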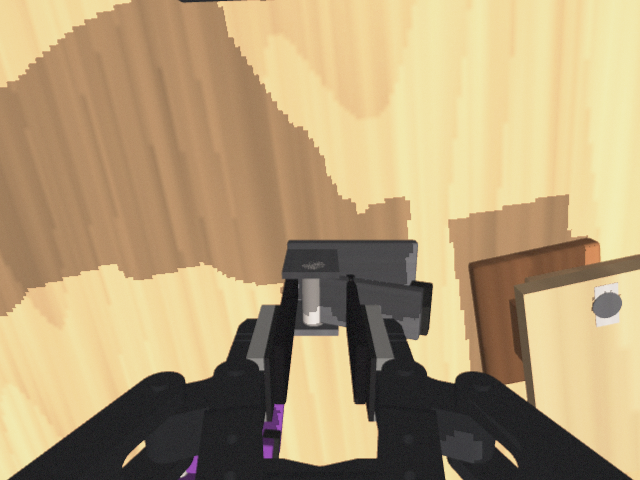

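View pics/side21.png

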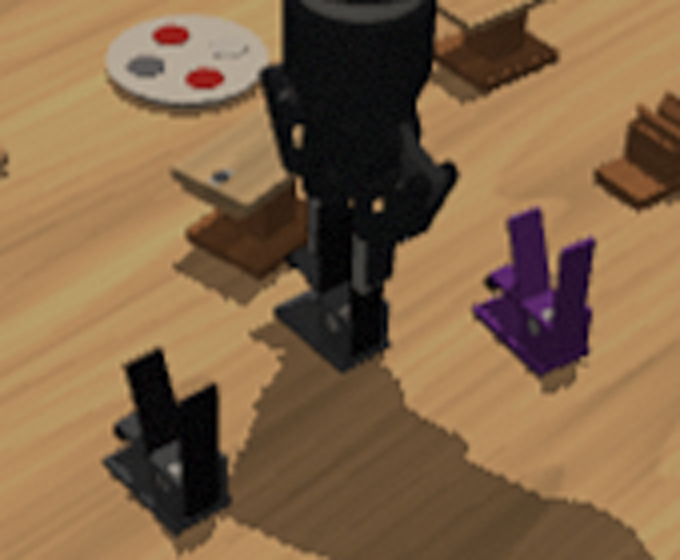

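Call:
arm_command --pt "0 0 0.01 0 0 0 0.32" --pt "0 0 0.03 0 0 0 0.32" --pt "0 0 0.07 0 0 0 0.32" --pt "0 0 0.11 0 0 0 0.32" --pt "0 0 0.11 0 0 0 0.32"

```text
time_s: 36.2
tool_pos: [478.5, 25.0, 188.0]
eef_rot: [3.136, -0.184, 0.002]
force: [-0.0, 0.5, -1.2]
gripper_width: 0.338
```

Run:
```python
from clips import *
st(); snap('wrist','w22.png')
c=snap('side');cv2.imwrite('pics/side22.png',cv2.resize(c['frame'][150:290,240:410],None,fx=4,fy=4,interpolation=cv2.INTER_CUBIC))
```

```text
36.2 [478.5  25.  188. ] [ 3.136e+00 -1.840e-01  2.000e-03] q [ 0.27  0.38 -0.51  1.96  0.24  0.86 -0.49] F [-0.   0.5 -1.2] w 0.338
```

View pics/w22.png

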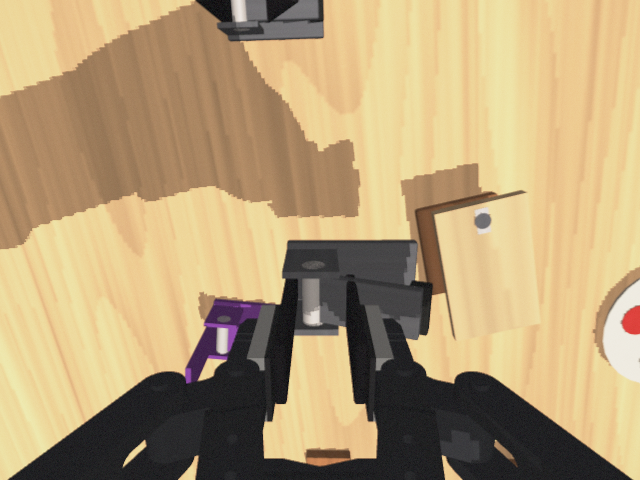

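View pics/side22.png

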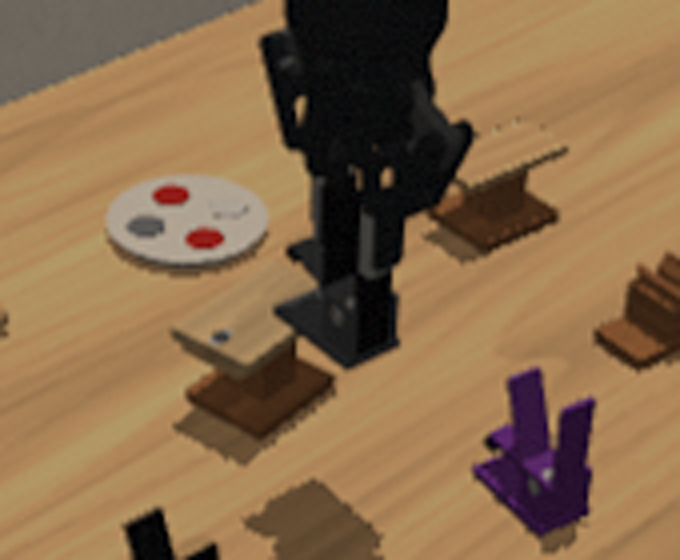

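```bash
cat > inhand.py <<'E'
from clips import *
def inhand():
    s=bot.sense();c=snap('wrist');P=cloud(c)
    r0=R.from_rotvec(s['eef_rot']); 
    T=r0.inv().apply((P-s['tool_pos']).reshape(-1,3)).reshape(P.shape)  # tool frame
    # lower plate: tool z 55..80 , tool x -40..60, y -30..30
    yaw=0
    m=(T[...,2]>40)&(T[...,2]<90)&(abs(T[...,0])<60)&(abs(T[...,1])<40)
    h,e=np.histogram(T[...,2][m],np.arange(40,92,2));print('z hist',[(int(a),int(b)) for a,b in zip(e,h)])
    p=m&(T[...,2]>62); q=T[p].astype(np.float32);print('plate',cv2.minAreaRect(q[:,:2].copy()),q.min(0).round(1),q.max(0).round(1))
    return s,c,T
if __name__=='__main__': inhand()
E
python3 inhand.py
```

```text
z hist [(40, 1233), (42, 1200), (44, 545), (46, 189), (48, 129), (50, 110), (52, 104), (54, 105), (56, 99), (58, 109), (60, 84), (62, 75), (64, 90), (66, 122), (68, 2825), (70, 696), (72, 146), (74, 9), (76, 0), (78, 0), (80, 0), (82, 0), (84, 0), (86, 0), (88, 0)]
plate ((17.713109970092773, -5.479265213012695), (31.48587417602539, 62.42158126831055), 80.59812927246094) [-15.1 -16.5  62. ] [48.1 15.  74.6]
```

Call:
arm_command --pt "0.01 -0.015 0.015 0 0 10 0.32" --pt "0.022 -0.03 0.015 0 0 20 0.32" --pt "0.034 -0.045 0.015 0 0 30 0.32" --pt "0.046 -0.06 0.015 0 0 40 0.32" --pt "0.058 -0.075 0.015 0 0 50 0.32" --pt "0.07 -0.09 0.015 0 0 60 0.32" --pt "0.082 -0.105 0.015 0 0 70 0.32" --pt "0.094 -0.12 0.015 0 0 80 0.32" --pt "0.106 -0.14 0.015 0 0 90 0.32" --pt "0.121 -0.167 0.01 0 0 100 0.32" --pt "0.121 -0.167 0 0 0 103.7 0.32" --pt "0.121 -0.167 0 0 0 103.7 0.32" --pt "0.121 -0.167 0 0 0 103.7 0.32"

```text
time_s: 37.98
tool_pos: [597.0, -141.9, 184.1]
eef_rot: [2.08, 2.35, -0.004]
force: [0.1, 0.6, -0.2]
gripper_width: 0.33
```

Run:
```python
from inhand import *
st(); inhand(); snap('wrist','w23.png'); snap('side','d23.png')
c=snap('scene','s23.png')
delta([599.6,-142.3,112.5],97,0); delta([592.4,-83.2,112.5],97,0)
```

```text
37.975 [ 597.  -141.9  184.1] [ 2.08   2.35  -0.004] q [ 0.72  0.68 -0.93  1.62  0.6   1.14  1.33] F [ 0.1  0.6 -0.2] w 0.33
z hist [(40, 1262), (42, 1192), (44, 586), (46, 188), (48, 127), (50, 108), (52, 111), (54, 100), (56, 113), (58, 95), (60, 92), (62, 90), (64, 87), (66, 117), (68, 2664), (70, 843), (72, 171), (74, 87), (76, 2), (78, 0), (80, 0), (82, 0), (84, 0), (86, 0), (88, 0)]
plate ((16.028228759765625, -5.126445770263672), (31.493391036987305, 62.400001525878906), 80.83740997314453) [-16.7 -16.1  62. ] [46.5 15.1 76.1]
row [0.0023, -0.0001, -0.0725] [0.3, 0.1, -0.0] dist 0.072 ang 0.3
row [-0.0049, 0.059, -0.0725] [0.3, 0.1, -0.0] dist 0.094 ang 0.3
```

View pics/w23.png

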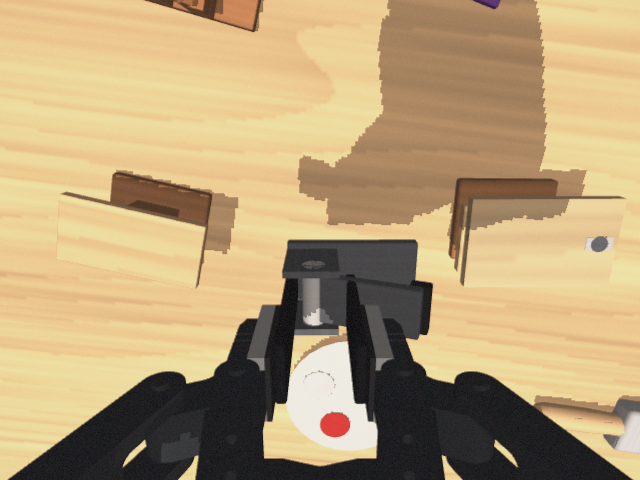

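View pics/s23.png

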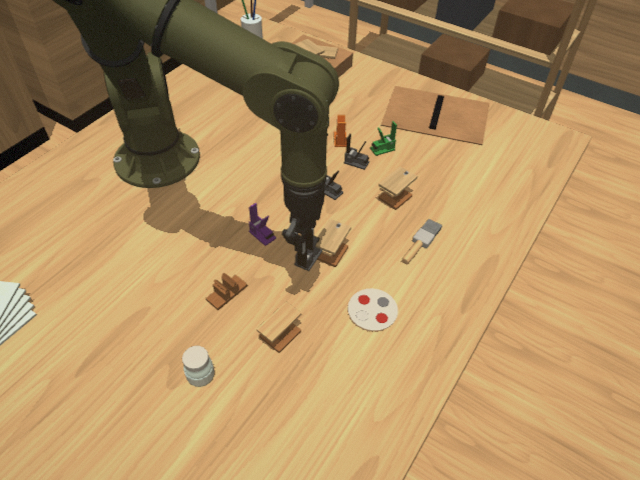

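Run:
```python
from boardcmp import *
c=snap('wrist');print(near(c,583,-9,59,67,60));
```

```text
(np.int64(13379), (583.4, -9.2), (56.8, 91.3), 7.3, array([549.9, -58. ,  59. ], dtype=float32), array([617.1,  39.3,  65.4], dtype=float32), np.float32(62.9))
```

Call:
arm_command --pt "0.0023 0 -0.04 0 0 0 0.32" --pt "0.0023 0 -0.0725 0 0 0 0.32" --pt "0.0023 0 -0.0725 0 0 0 0.32" --pt "0.0023 0 -0.0725 0 0 0 0.32"

```text
time_s: 38.72
tool_pos: [600.4, -141.9, 113.9]
eef_rot: [2.077, 2.348, -0.002]
force: [0.2, -0.1, -0.7]
gripper_width: 0.336
```

Run:
```python
from inhand import *
from boardcmp import near
st()
c=snap('wrist','w24.png');print(near(c,583,-9,59,67,60))
delta([592.3,-82.2,112.5],97,0)
for n,(a,b,x,y) in {'side':(180,300,240,400),'scene':(190,310,250,410)}.items():
    c=snap(n);cv2.imwrite('pics/%s24.png'%n,cv2.resize(c['frame'][a:b,x:y],None,fx=4,fy=4,interpolation=cv2.INTER_CUBIC))
```

```text
38.725 [ 600.4 -141.9  113.9] [ 2.077e+00  2.348e+00 -2.000e-03] q [ 0.69  0.76 -0.88  1.69  0.68  1.02  1.27] F [ 0.2 -0.1 -0.7] w 0.336
(np.int64(14338), (585.6, -25.0), (57.5, 59.5), 8.0, array([555.1, -58.1,  59. ], dtype=float32), array([617.2,   8.3,  65.2], dtype=float32), np.float32(62.9))
row [-0.0083, 0.0598, -0.0017] [0.3, 0.3, -0.0] dist 0.06 ang 0.4
```

View pics/side24.png

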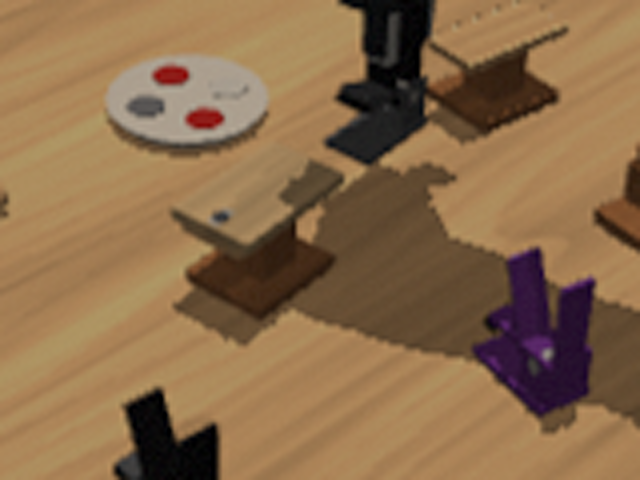

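View pics/scene24.png

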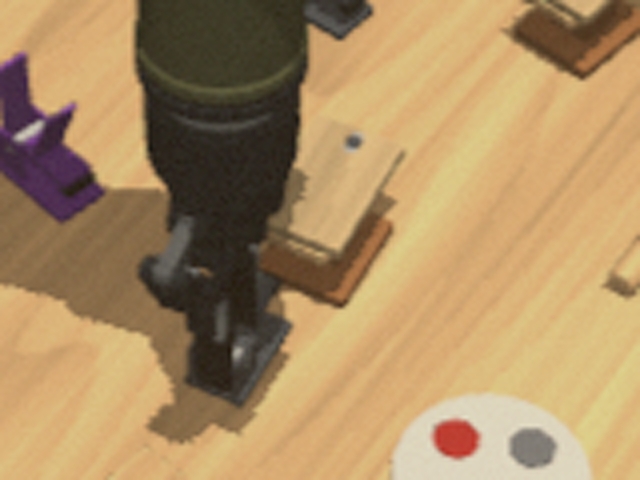

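View pics/w24.png

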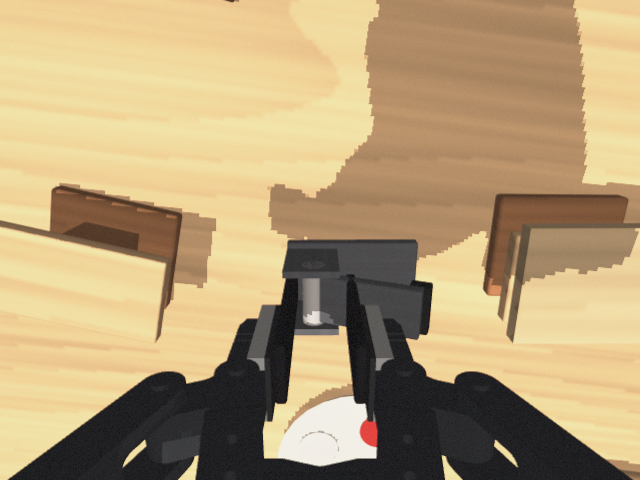

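Call:
arm_command --pt "-0.002 0.015 -0.0017 0 0 0 0.32" --pt "-0.004 0.03 -0.0017 0 0 0 0.32" --pt "-0.006 0.045 -0.0017 0 0 0 0.32" --pt "-0.0083 0.0598 -0.0017 0 0 0 0.32" --pt "-0.0083 0.0598 -0.0017 0 0 0 0.32"

```text
time_s: 39.5
tool_pos: [592.1, -80.3, 112.7]
eef_rot: [2.073, 2.35, -0.001]
force: [-0.4, 0.2, -0.5]
gripper_width: 0.336
```

Run:
```python
from inhand import *
from boardcmp import near
st()
c=snap('wrist','w25.png');print(near(c,583,-9,59,67,60))
for n,(a,b,x,y) in {'side':(180,300,240,400),'scene':(190,310,250,410)}.items():
    c=snap(n);cv2.imwrite('pics/%s25.png'%n,cv2.resize(c['frame'][a:b,x:y],None,fx=4,fy=4,interpolation=cv2.INTER_CUBIC))
```

```text
39.5 [592.1 -80.3 112.7] [ 2.073e+00  2.350e+00 -1.000e-03] q [ 0.61  0.73 -0.88  1.75  0.67  0.98  1.16] F [-0.4  0.2 -0.5] w 0.336
(np.int64(21007), (584.3, -15.8), (57.3, 104.7), 7.7, array([549.8, -68.8,  59. ], dtype=float32), array([615.2,  39.6,  66.6], dtype=float32), np.float32(62.9))
```

View pics/side25.png

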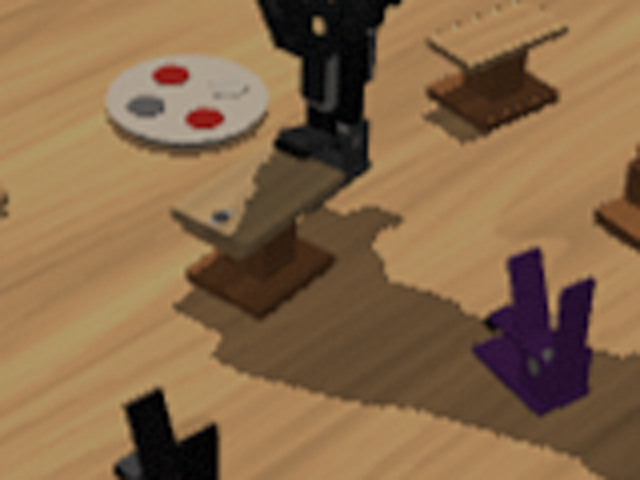

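View pics/w25.png

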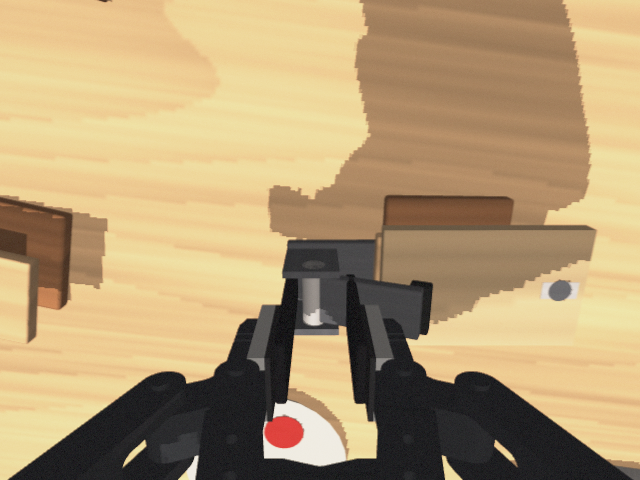

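Call:
arm_command --pt "0 0 0.0015 0 0 0 0.32" --pt "0 0 0.003 0 0 0 0.32" --pt "0 0 0.003 0 0 0 0.32"

```text
time_s: 40.02
tool_pos: [592.4, -83.3, 115.4]
eef_rot: [2.078, 2.346, -0.003]
force: [0.4, -0.4, 0.1]
gripper_width: 0.338
```

Call:
arm_command --pt "0 0.003 0.001 0 0 0 0.32" --pt "0 0.003 0.002 0 0 0 0.32" --pt "0 0.003 0.002 0 0 0 0.32"

```text
time_s: 40.4
tool_pos: [592.2, -80.1, 116.7]
eef_rot: [2.078, 2.347, -0.003]
force: [1.9, 1.7, -10.7]
gripper_width: 0.336
```

Call:
arm_command --pt "0 0 -0.0006 0 0 0 0.32" --pt "0 0 -0.0006 0 0 0 0.4" --pt "0 0 -0.0006 0 0 0 0.46" --pt "0 0 -0.0006 0 0 0 0.52" --pt "0 0 -0.0006 0 0 0 0.6" --pt "0 0 -0.0006 0 0 0 0.7" --pt "0 0 -0.0006 0 0 0 0.8" --pt "0 0 -0.0006 0 0 0 0.8"

```text
time_s: 41.4
tool_pos: [592.3, -80.2, 116.3]
eef_rot: [2.078, 2.346, -0.003]
force: [-0.7, -0.2, 0.1]
gripper_width: 0.795
```

Run:
```python
from inhand import *
from boardcmp import near
st()
c=snap('wrist','w26.png')
for n,(a,b,x,y) in {'side':(180,300,240,400),'scene':(190,310,250,410)}.items():
    c=snap(n);cv2.imwrite('pics/%s26.png'%n,cv2.resize(c['frame'][a:b,x:y],None,fx=4,fy=4,interpolation=cv2.INTER_CUBIC))
```

```text
41.4 [592.3 -80.2 116.3] [ 2.078  2.346 -0.003] q [ 0.61  0.73 -0.88  1.75  0.67  0.99  1.16] F [-0.7 -0.2  0.1] w 0.795
```

View pics/side26.png

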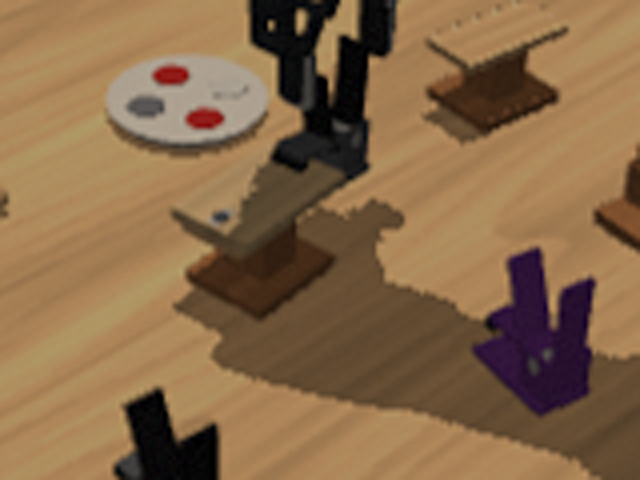

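View pics/w26.png

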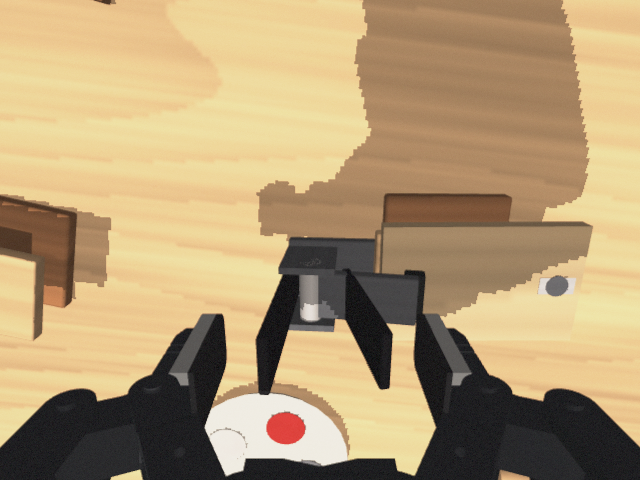

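Call:
arm_command --pt "0 0 0.05 0 0 0 0.87" --pt "0 0 0.1 0 0 0 0.87" --pt "-0.01 0.02 0.12 0 0 -10 0.87" --pt "-0.025 0.045 0.12 0 0 -20 0.87" --pt "-0.04 0.07 0.12 0 0 -30 0.87" --pt "-0.055 0.1 0.12 0 0 -40 0.87" --pt "-0.07 0.13 0.12 0 0 -50 0.87" --pt "-0.085 0.16 0.12 0 0 -60 0.87" --pt "-0.1 0.19 0.12 0 0 -70 0.87" --pt "-0.12 0.22 0.12 0 0 -80 0.87" --pt "-0.141 0.246 0.12 0 0 -90 0.87" --pt "-0.141 0.246 0.1 0 0 -102 0.87" --pt "-0.141 0.246 0.05 0 0 -102 0.87" --pt "-0.141 0.246 0.02 0 0 -102 0.87" --pt "-0.141 0.246 0.014 0 0 -102 0.87" --pt "-0.141 0.246 0.014 0 0 -102 0.87"

```text
time_s: 43.55
tool_pos: [451.5, 166.2, 130.6]
eef_rot: [3.136, -0.138, -0.01]
force: [-0.1, 0.3, -1.2]
gripper_width: 0.872
```

Run:
```python
from clips import *
st(); c=snap('wrist','w27.png'); clips(c); snap('scene','s27.png')
```

```text
43.55 [451.5 166.2 130.6] [ 3.136 -0.138 -0.01 ] q [-0.05  0.47 -0.5   2.02  0.33  0.74 -0.85] F [-0.1  0.3 -1.2] w 0.872
clip px [345. 248.] 6632 zmax 86.9
   low plate ((466.96307373046875, 167.7311553955078), (30.57344627380371, 61.60611343383789), 85.46256256103516) [437. 154.   3.] [499. 185.  11.]
   handle 622 ((438.6878662109375, 167.58404541015625), (22.339542388916016, 3.518871545791626), 85.10680389404297) z 60.0 87.0
   handle 1092 ((480.1593017578125, 163.78660583496094), (22.452871322631836, 9.941800117492676), 85.64191436767578) z 60.0 77.0
```

View pics/w27.png

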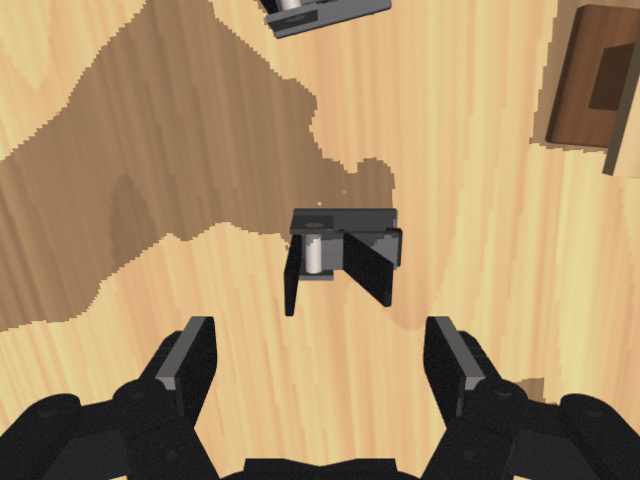

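View pics/s27.png

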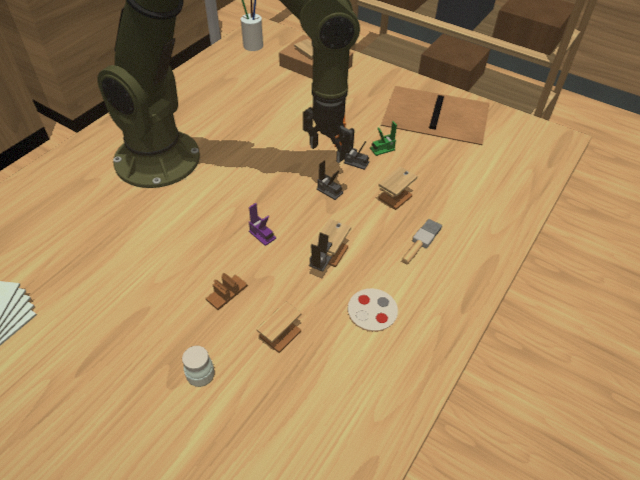

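Call:
arm_command --pt "0 0 -0.03 0 0 0 0.87" --pt "0 0 -0.05 0 0 0 0.87" --pt "0 0 -0.0595 0 0 0 0.87" --pt "0 0 -0.0595 0 0 0 0.87" --pt "0 0 -0.0595 0 0 0 0.6" --pt "0 0 -0.0595 0 0 0 0.5" --pt "0 0 -0.0595 0 0 0 0.4" --pt "0 0 -0.0595 0 0 0 0.32" --pt "0 0 -0.0595 0 0 0 0.32" --pt "0 0 -0.0595 0 0 0 0.32" --pt "0 0 -0.0595 0 0 0 0.32" --pt "0 0 -0.0595 0 0 0 0.32"

```text
time_s: 45.15
tool_pos: [450.5, 167.2, 74.2]
eef_rot: [3.136, -0.136, -0.007]
force: [-12.7, -0.8, 30.3]
gripper_width: 0.342
```

Run:
```python
from clips import *
st(); snap('wrist','w28.png')
```

```text
45.15 [450.5 167.2  74.2] [ 3.136 -0.136 -0.007] q [-0.1   0.55 -0.44  2.09  0.41  0.59 -0.92] F [-12.7  -0.8  30.3] w 0.342
```

View pics/w28.png

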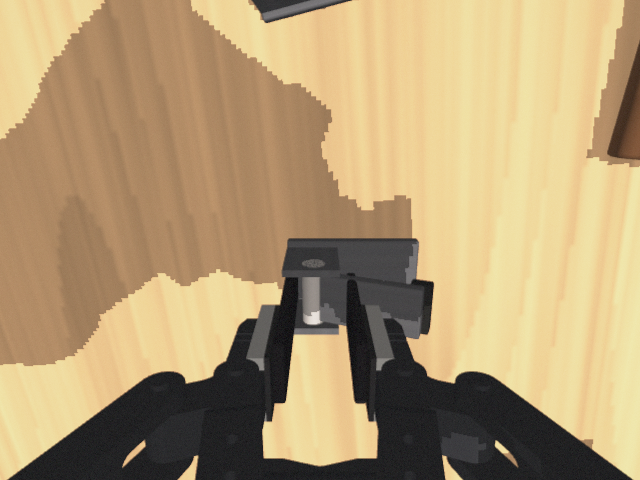

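Call:
arm_command --pt "0 0 0.015 0 0 0 0.32" --pt "0 0 0.05 0 0 0 0.32" --pt "0 0 0.1 0 0 0 0.32" --pt "0.015 -0.006 0.114 0 0 10 0.32" --pt "0.03 -0.012 0.114 0 0 20 0.32" --pt "0.05 -0.02 0.114 0 0 30 0.32" --pt "0.07 -0.028 0.114 0 0 40 0.32" --pt "0.09 -0.035 0.114 0 0 50 0.32" --pt "0.11 -0.042 0.114 0 0 60 0.32" --pt "0.13 -0.05 0.114 0 0 70 0.32" --pt "0.151 -0.056 0.114 0 0 80 0.32" --pt "0.151 -0.056 0.114 0 0 87 0.32" --pt "0.151 -0.056 0.114 0 0 87 0.32" --pt "0.151 -0.056 0.114 0 0 87 0.32"

```text
time_s: 46.95
tool_pos: [601.2, 111.3, 188.5]
eef_rot: [2.369, 2.056, -0.002]
force: [-0.4, 0.5, -0.4]
gripper_width: 0.338
```

Run:
```python
from inhand import *
from boardcmp import near
st();inhand();c=snap('wrist','w29.png');print(near(c,621,243,59,67,62))
delta([601.7,110.9,112],82,0); delta([610.1,170.8,112],82,0)
c=snap('scene');print(near(c,583,-9,59,66,62))
```

```text
46.95 [601.2 111.3 188.5] [ 2.369e+00  2.056e+00 -2.000e-03] q [ 0.3   0.67 -0.92  1.62  0.58  1.14  0.67] F [-0.4  0.5 -0.4] w 0.338
z hist [(40, 1029), (42, 1135), (44, 286), (46, 151), (48, 119), (50, 118), (52, 94), (54, 101), (56, 101), (58, 107), (60, 76), (62, 91), (64, 84), (66, 721), (68, 2792), (70, 196), (72, 81), (74, 0), (76, 0), (78, 0), (80, 0), (82, 0), (84, 0), (86, 0), (88, 0)]
plate ((15.61043930053711, -2.771442413330078), (31.055444717407227, 62.69479751586914), 87.20967864990234) [-16.3 -17.2  62. ] [46.7 14.1 73.4]
(np.int64(13121), (620.1, 243.2), (91.3, 56.5), 82.0, array([586.3, 194.7,  59. ], dtype=float32), array([653.7, 291.1,  65.3], dtype=float32), np.float32(62.9))
row [0.0004, -0.0004, -0.0765] [0.3, 0.1, 0.0] dist 0.077 ang 0.3
row [0.0088, 0.0595, -0.0765] [0.3, 0.1, 0.0] dist 0.097 ang 0.3
(np.int64(421), (580.9, -9.3), (58.0, 96.5), 7.4, array([548.2, -54.6,  59. ], dtype=float32), array([613.1,  40.1,  66. ], dtype=float32), np.float32(64.0))
```

View pics/w29.png

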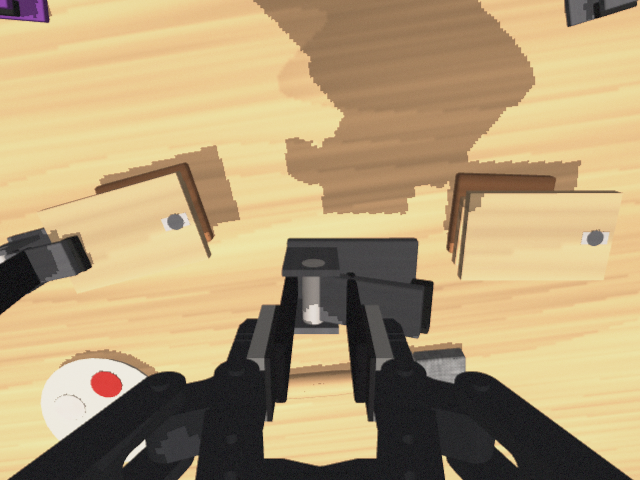

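Call:
arm_command --pt "0.0004 0 -0.04 0 0 0 0.32" --pt "0.0004 0 -0.0775 0 0 0 0.32" --pt "0.0004 0 -0.0775 0 0 0 0.32" --pt "0.0004 0 -0.0775 0 0 0 0.32"

```text
time_s: 47.6
tool_pos: [602.3, 112.0, 112.5]
eef_rot: [2.367, 2.057, 0.0]
force: [0.2, 0.2, -0.4]
gripper_width: 0.34
```

Run:
```python
from go import *
st();delta([610.1,170.8,112],82,0)
```

```text
47.6 [602.3 112.  112.5] [2.367 2.057 0.   ] q [ 0.27  0.75 -0.86  1.71  0.66  1.    0.6 ] F [ 0.2  0.2 -0.4] w 0.34
row [0.0078, 0.0588, -0.0005] [0.3, 0.2, 0.0] dist 0.059 ang 0.3
```

Call:
arm_command --pt "0.002 0.015 -0.0005 0 0 0 0.32" --pt "0.004 0.03 -0.0005 0 0 0 0.32" --pt "0.006 0.045 -0.0005 0 0 0 0.32" --pt "0.0078 0.0588 -0.0005 0 0 0 0.32" --pt "0.0078 0.0588 -0.0005 0 0 0 0.32" --pt "0.0078 0.0588 -0.0005 0 0 0 0.32"

```text
time_s: 48.35
tool_pos: [610.0, 170.4, 111.7]
eef_rot: [2.367, 2.057, -0.001]
force: [0.4, -0.2, -1.3]
gripper_width: 0.337
```

Run:
```python
from go import *
st();snap('wrist','w30.png')
c=snap('side');cv2.imwrite('pics/side30.png',cv2.resize(c['frame'][200:330,130:300],None,fx=4,fy=4,interpolation=cv2.INTER_CUBIC))
```

```text
48.35 [610.  170.4 111.7] [ 2.367e+00  2.057e+00 -1.000e-03] q [ 0.16  0.77 -0.85  1.65  0.66  1.03  0.53] F [ 0.4 -0.2 -1.3] w 0.337
```

View pics/side30.png

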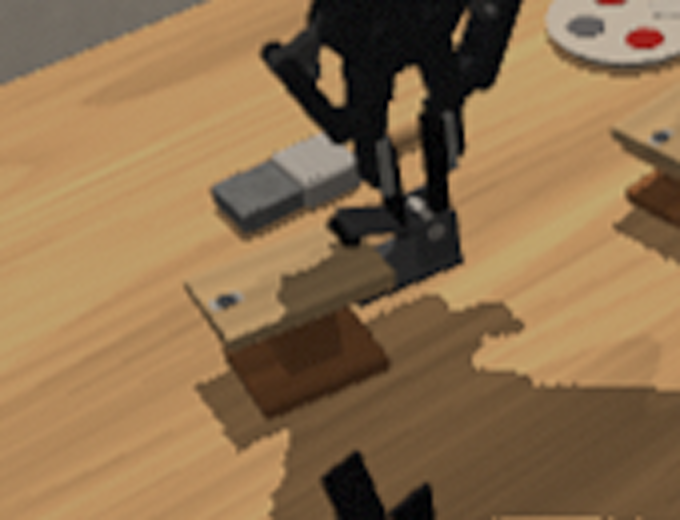

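View pics/w30.png

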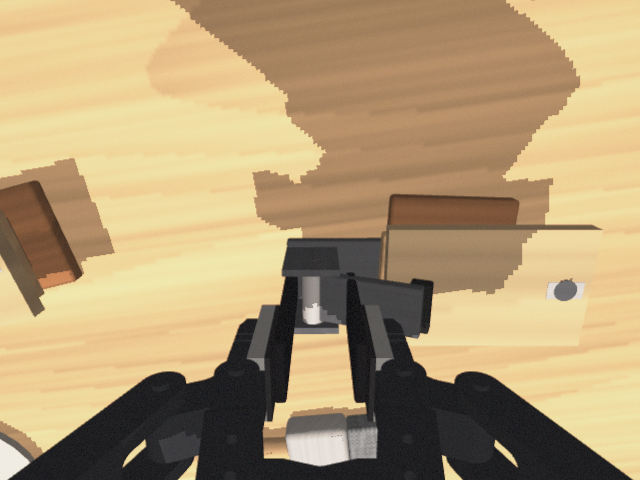

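Call:
arm_command --pt "0 0.001 0.0015 0 0 0 0.32" --pt "0 0.002 0.003 0 0 0 0.32" --pt "0 0.002 0.0038 0 0 0 0.32" --pt "0 0.002 0.0038 0 0 0 0.32"

```text
time_s: 48.95
tool_pos: [610.1, 171.9, 115.6]
eef_rot: [2.367, 2.056, -0.001]
force: [0.1, -0.6, -0.7]
gripper_width: 0.338
```

Call:
arm_command --pt "0 0 0.0008 0 0 0 0.32" --pt "0 0 0.0008 0 0 0 0.32"

```text
time_s: 49.2
tool_pos: [610.1, 171.9, 115.7]
eef_rot: [2.368, 2.056, -0.001]
force: [2.1, 2.5, -10.1]
gripper_width: 0.335
```

Contact with the board; ease off and release.

Call:
arm_command --pt "0 0 -0.0004 0 0 0 0.32" --pt "0 0 -0.0004 0 0 0 0.4" --pt "0 0 -0.0004 0 0 0 0.46" --pt "0 0 -0.0004 0 0 0 0.52" --pt "0 0 -0.0004 0 0 0 0.6" --pt "0 0 -0.0004 0 0 0 0.7" --pt "0 0 -0.0004 0 0 0 0.85" --pt "0 0 -0.0004 0 0 0 0.85" --pt "0 0 0.03 0 0 0 0.85" --pt "0 0 0.08 0 0 0 0.85" --pt "0 -0.03 0.13 0 0 0 0.85" --pt "-0.03 -0.09 0.18 0 0 0 0.85" --pt "-0.06 -0.15 0.2 0 0 0 0.85" --pt "-0.06 -0.15 0.2 0 0 0 0.85"

```text
time_s: 50.95
tool_pos: [549.3, 18.9, 317.0]
eef_rot: [2.369, 2.051, -0.002]
force: [-0.7, 0.2, 0.0]
gripper_width: 0.849
```

Run:
```python
from go import *
from boardcmp import near
st();snap('wrist','w31.png')
c=snap('side','d31.png');cv2.imwrite('pics/side31.png',cv2.resize(c['frame'][180:330,150:350],None,fx=4,fy=4,interpolation=cv2.INTER_CUBIC))
for n in('wrist','scene','side'):
    c=snap(n)
    for q in((621,243),(583,-9)): print(n,near(c,*q,59,66,62))
snap('scene','s31.png')
```

```text
50.95 [549.3  18.9 317. ] [ 2.369e+00  2.051e+00 -2.000e-03] q [ 0.56  0.47 -1.02  1.58  0.42  1.32  0.91] F [-0.7  0.2  0. ] w 0.849
wrist (np.int64(4859), (619.0, 235.8), (106.5, 56.6), 82.4, array([586.2, 184.3,  59. ], dtype=float32), array([653.3, 291.1,  66. ], dtype=float32), np.float32(62.8))
wrist (np.int64(5208), (584.5, -16.6), (56.8, 105.1), 7.5, array([549.8, -69.8,  59. ], dtype=float32), array([617.1,  38.9,  65.9], dtype=float32), np.float32(62.9))
scene (np.int64(304), (617.0, 243.3), (92.5, 59.1), 80.8, array([590.6, 193.2,  59.1], dtype=float32), array([649.9, 291.7,  66. ], dtype=float32), np.float32(64.0))
scene (np.int64(426), (580.9, -9.0), (57.4, 94.3), 8.3, array([547.1, -57.2,  59.1], dtype=float32), array([614.1,  39.5,  66. ], dtype=float32), np.float32(64.1))
side (np.int64(794), (617.8, 238.1), (107.8, 61.2), 83.2, array([584.1, 185.7,  59. ], dtype=float32), array([654.1, 294. ,  65.9], dtype=float32), np.float32(61.7))
side (np.int64(549), (583.1, -13.0), (59.0, 107.7), 8.8, array([549. , -67.6,  59. ], dtype=float32), array([616.8,  43.2,  65.9], dtype=float32), np.float32(61.5))
```

View pics/side31.png

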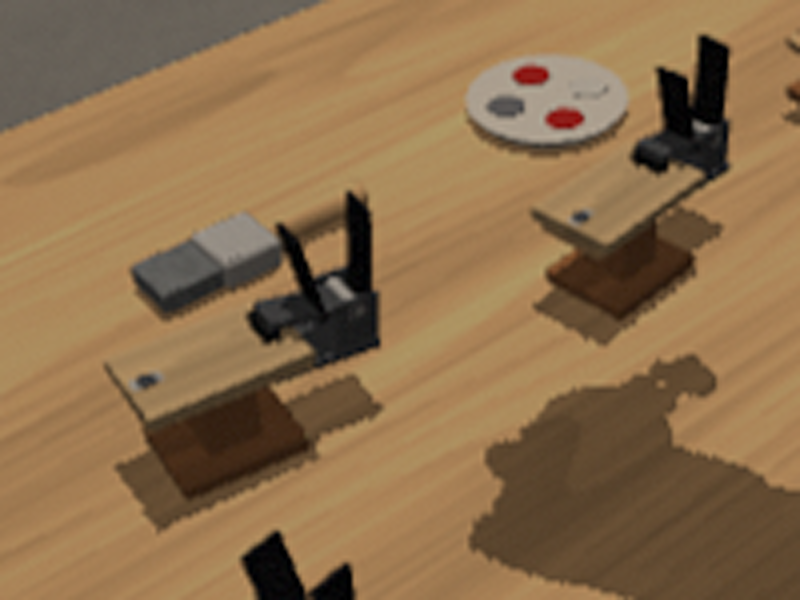

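View pics/w31.png

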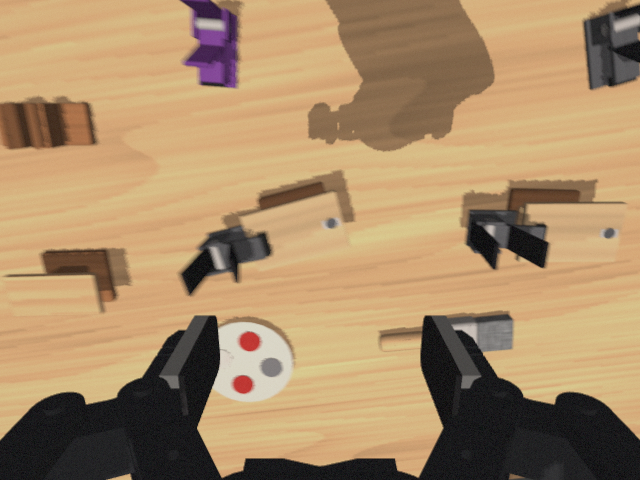

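View pics/s31.png

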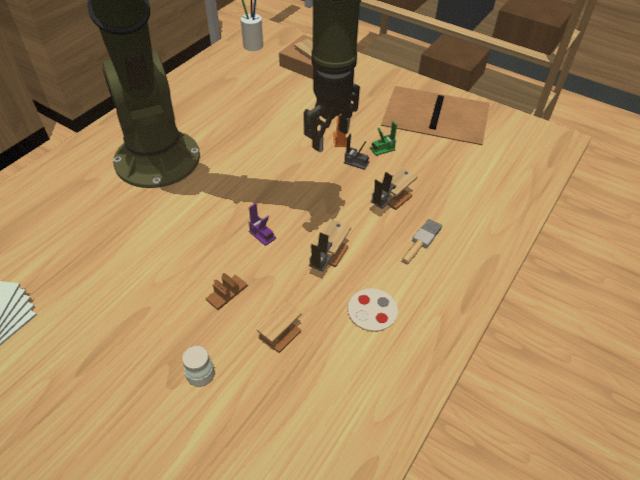

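Run:
```python
from go import *
s=st(); print(abs(s['dq']).max()); print(bot.sign_off())
```

```text
51.25 [550.1  23.  315.5] [ 2.367e+00  2.058e+00 -1.000e-03] q [ 0.56  0.47 -1.02  1.58  0.42  1.32  0.91] F [ 0.3  0.6 -0.3] w 0.852
0.011953193898358557
the job is handed in; nothing more can be done
None
```

I turned over both plaques that were present, using the card slot, and laid each one bare side up on its own stand. Each has its own black clip on its −y short edge, and I handed the job in at 51 s. The third stand was empty: only its bare board was there, at 55 mm.

- **Plaques:** in my last checks both tops read about 63 mm. They were within about 3 mm of their board centres and square to within a few degrees.
- **Clips:** each lower jaw touched the underside of the board with about 10 N before I let go, and the pictures show both clips holding. I did not measure the clip force on the plaques; I inferred it from the pictures and that contact.
- **Everything else:** the paint jar, palette, brush and look-alike clips looked unmoved in the pictures, and the gripper was well clear of everything.
- **Disagreements between readings:** the cameras differed by 2–5 mm. In the last measurement the wrist and side views gave plaque centres about 4–8 mm off, because the black clips ran into the plaque outline. I relied on the readings from before clipping and on the scene view.

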